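Unstack the etched blanks and clamp them in the drilling jig

TASK

Load the drilling jig: first drop the wooden offcuts left between its dowels into the grey scrap bin, and lift the steel weight off the stack onto the cork mat. Then unstack: lay every brass blank flat in the jig between the dowels, one on top of the other, and put the black spacer plates in one neat pile on the green board. When all the blanks are in, press the red clamp handle down until it snaps over and stays down, and leave the other things on the bench alone.

Things in the scene. Friction and masses are not known exactly. Their poses are not given: they have to be found in the camera images.
- jig: drilling jig screwed to the bench: aluminium bed 110 x 330 x 12 (x across, y along; y from -235 to +95), toggle clamp at its -y end. Origin on the bench under the middle of the nest. Six 8 mm round-nosed steel dowels, tops 42 above the bench, at (x, y) = (+-38, +-52), (0, +-68): a 120 x 60 blank, lengthwise along y, fits between them with 4 play on each side
- foot (a point): centre of the underside of the clamp's sprung rubber foot, on the clamp arm. While the clamp is open the steel arm stands upright at jig y about -120, up to about 150 above the bench, with the foot sticking out to y about -80, 135 up. As the handle goes down the arm swings over the nest and the foot presses on the pack 40 from its middle
- nest (a point): middle of the top face of the jig's pale wooden backing strip (40 wide across x, 110 long along y, top 20 above the bench), axes as the jig: the lowest blank lies here, the next ones on top of it
- clamp_handle (a joint): clamp handle, rad: 0 = raised 55 degrees (open, sprung), 0.96 = down level (clamped). It springs back up unless it is pressed past 0.77, where it goes over centre and snaps down to 0.96 and stays. About 14 N straight down at 65 mm from the hinge is enough; it gives way smoothly
- handle_tip (a point): end of the handle's axis, 121 from its hinge, which lies at jig (x, y) = (0, -143), 60 above the bench, along the jig's x; red round grip of 18 diameter over its outer 75. The handle points to jig -y; the tip's height above the hinge is 121 sin(0.96 - joint)
- stand: fixed stand on which the stack rests: plywood sheet 150 x 90 x 4 with a block 110 x 40 on it whose top is 16 above the bench; x along its length. Origin: middle of its underside
- blank1: brass blank plate 120 x 60 x 6 (x, y, z) with a copper-coloured panel on its upper face, 0.36 kg, origin in the middle of its underside. All blanks are alike; 2 or 3 are present. At the start they lie in the stack on the stand, below spacers (two spacers may lie directly on one another)
- blank2: brass blank plate 120 x 60 x 6 (x, y, z) with a copper-coloured panel on its upper face, 0.36 kg, origin in the middle of its underside. All blanks are alike; 2 or 3 are present. At the start they lie in the stack on the stand, below spacers (two spacers may lie directly on one another)
- blank3: brass blank plate 120 x 60 x 6 (x, y, z) with a copper-coloured panel on its upper face, 0.36 kg, origin in the middle of its underside. All blanks are alike; 2 or 3 are present. At the start they lie in the stack on the stand, below spacers (two spacers may lie directly on one another)
- spacer1: plain black fibre spacer plate 110 x 40 x 12 (x, y, z), 65 g, origin in the middle of its underside; all three alike, at the start in the stack, alternating with the wider blanks; the topmost lies under the weight
- spacer2: plain black fibre spacer plate 110 x 40 x 12 (x, y, z), 65 g, origin in the middle of its underside; all three alike, at the start in the stack, alternating with the wider blanks; the topmost lies under the weight
- spacer3: plain black fibre spacer plate 110 x 40 x 12 (x, y, z), 65 g, origin in the middle of its underside; all three alike, at the start in the stack, alternating with the wider blanks; the topmost lies under the weight
- weight: steel weight 90 x 55 x 16 with a blue grip bar 60 x 20 x 24 along its x on top (40 high in all), about 0.7 kg, origin in the middle of its underside; starts on top of the stack
- offcut1: dark brown wooden offcut 62 x 40 x 22 (x, y, z), 60 g, origin in the middle of its underside, left lying on the jig's backing strip between the dowels (x across the nest). 1 or 2 are present
- offcut2: medium brown wooden offcut 62 x 40 x 22 (x, y, z), 60 g, origin in the middle of its underside, left lying on the jig's backing strip between the dowels (x across the nest). 1 or 2 are present
- bin: open grey plastic scrap bin, loose, 150 x 110 x 45 outside, wall 4, origin in the middle of its underside
- spacer_board: fixed green board 150 x 70 x 4 flat on the bench, where the spacers are piled, lengthwise with it; x along its length, origin in the middle of its underside
- cork_mat: fixed cork mat 130 x 100 x 4, where the weight goes, origin in the middle of its underside
- jar: bystander, to be left alone: amber jar with white lid, 58 diameter, 70 high; origin at its underside
- mandrel: bystander, to be left alone: ring mandrel lying along its x, about 300 long and 28 high; origin at its underside
- mallet: bystander, to be left alone: hammer 240 long lying along its x; origin at its underside
- file: bystander, to be left alone: hand file with wooden handle, about 300 long, lying along its x, 24 high; origin at its underside
- charcoal: bystander, to be left alone: black soldering block 100 x 60 x 30; origin at its underside
- pliers: bystander, to be left alone: blue-handled pliers, about 170 long along x, 12 high; origin at its underside
Things that resemble listed ones, but are neither listed nor needed, are in the scene too. What is shaped like the blank2 but pink is not meant. There is more than one size of the spacer_board; the job needs the smaller.

How it is judged:
By the outcome, as a careful person would: the job done as asked, in the order asked, and still so for the second after the job is handed in, with the robot touching nothing.
Of blank1, blank2, blank3 only 2 to 3 are there at a start; the rules pass over those that are not, and their reading is None.
Of offcut1, offcut2 only 1 to 2 are there at a start; the rules pass over those that are not, and their reading is None.
At some moment in a run one of bin, offcut1, offcut2 may be knocked a few centimetres aside while the robot is not near it.
Once in a run the grip may slacken for a moment while it holds something.
It also fails if it takes over 210 s, if anything falls off the work surface, if the arm or the gripper's body presses on something with over 40 N, if the wrist force passes 120 N, or if a joint passes its speed limit or range.

ROBOT

A 6-joint arm with a two-finger parallel gripper is mounted at the origin on the work surface. World frame = base frame: x ahead of the robot, y to its left, z up, the work surface at z = 0. Lengths are in m, angles in rad, forces in N, time in s.
With the tool pointing down it reaches from about 0.325 to 0.925 m from the base axis. Payload 3.1 kg.
Tool frame: the origin (TCP) lies at the very end of the fingers, on their centre line; the grasp point (between the pads) lies 19 mm behind it; z points along the fingers, y is the direction in which the jaws open and shut (so a half turn about z gives the same grasp; the last joint's range is limited). The gripper opens to 85 mm and grips with 20 to 120 N. Pads are 22 mm wide; open, the fingers measure 114 mm over their backs; the gripper's body (76 mm by 85 mm) begins 54 mm behind the grasp point. The pads swing forward as they close: fully open they stand 13 mm farther back than shut.
Start: joints at [1.208, 0.217, 1.613, -0, 1.311, -0.112], TCP at [0.155, 0.605, 0.231] pointing down, gripper open.
Joint ranges: [-2.75, 2.75], [-0.78, 2.1], [0.31, 2.55], [-1.13, 4.27], [0.13, 2.63], [-2.58, 2.58]. Speed limits (rad/s): [2.79, 2.79, 3.14, 3.14, 3.14, 3.14].

INTERFACE

Orientations are given as a rotation vector (axis times angle).
In Python, from station import env gives the robot as it stands. The module is installed in compiled form; this text tells all that it offers.
- The arm moves only by the shell command python3 -m crank 'ROWS' [FORCE]. ROWS is JSON, a list of rows, each an object of numbers: "rx", "ry", "rz": the turn, a rotation vector about the tool's x, y, z in degrees; "tx", "ty", "tz": the shift along the tool's x, y, z in m; "fingers": the closure, from 0 (fully open) to 1 (shut). In form: [{"rx": .., "ry": .., "rz": .., "tx": .., "ty": .., "tz": .., "fingers": ..}, ...]. A call has exactly 10 rows; each row shifts and turns the pose as measured when the row begins, along the tool's axes as they then stand; what a row does not reach is not made up. A row lasts 1/10 s, in which the tool goes at most 50 mm and 8.59 degrees, less where a joint would pass 70% of its speed; a pose out of reach is approached as far as the arm can. A call with a gripper value outside its range is refused whole. The fingers move at their own pace and stop on an object; FORCE is the grip in N (left out, the last holds). Time passes only in rows, so rows that do not move let the fingers close, or fill a call up. It gives the time, the measured TCP pose, the force and the opening at its end, in the units of the state.
- env.observe(): the state, without advancing time (a new reading comes with each control period).
- env.read_camera(name): name is "side" or "top"; returns a dict with "frame" (480x640x3 uint8, red, green, blue), "range_z" (480x640 float32, m along the optical axis (not along the pixel's ray), 0 where there is no reading), "fx", "fy", "cx", "cy" (pixels), "T" (4x4, takes a point from camera to world coordinates). Camera axes: x right, y up, looking along -z (the intrinsics and any distortion apply to the point x, -y, -z); pixel columns grow to the right and rows downward; lengths in m; the calibration is good to about 2 mm. A picture is of the moment at which its call begins.
- env.close_job(): hands the job in, once; it reports no verdict.
The state is a dict: "clock": time; "joint_positions": joint angles; "joint_vel": joint speeds; "joint_torque": joint torques, N m; "position": TCP position; "ee_rot": TCP orientation; "ft_force": force on the tool from outside, world axes, zero at the start; "torque": the same for the moment, N m; "opening": finger opening in m.
Only numpy, scipy, OpenCV 4.12 (cv2) and the standard library are available. Lean on these libraries where they do the work, as an engineer would, in place of code of your own. Each camera call takes 0.05 s, during which the arm holds its last target. There are 200 camera calls.

## Working session

There is one attempt and no reset: what is moved stays moved. The work goes in short steps, Python scripts to look and compute and a shell command to move; the robot and the scene stay as the last step left them, time stands still between calls to the robot, and variables do not carry over. Pictures are saved under pics/ and viewed, about 12 in all and at most 16, crops included, and the job is handed in when it is done.

```bash
mkdir -p pics
cat > h.py <<'E'
import numpy as np, cv2
from station import env
def snap(n):
    c=env.read_camera(n); np.savez(f'{n}.npz',**c); return c
def load(n): return dict(np.load(f'{n}.npz'))
def pts(c):
    z=c['range_z']; v,u=np.mgrid[:480,:640]
    X=(u-c['cx'])/c['fx']*z; Y=(v-c['cy'])/c['fy']*z
    P=np.stack([X,-Y,-z,np.ones_like(z)],-1)@c['T'].T
    P=P[...,:3]; P[z==0]=np.nan; return P
E
python3 - <<'E'
from h import *
for n in('side','top'):
    c=snap(n); cv2.imwrite(f'pics/{n}0.png',c['frame'][...,::-1]); print(n,c['T'].round(3).tolist(),c['fx'],c['fy'],c['cx'],c['cy'],[k for k in c])
print(env.observe())
E
```

```text
side [[0.782, 0.408, -0.471, -0.112], [-0.623, 0.494, -0.607, -0.677], [-0.015, 0.768, 0.64, 0.969], [0.0, 0.0, 0.0, 1.0]] 531.6247240867549 531.6247240867549 322.10141802967104 234.4751628759285 ['frame', 'range_z', 'fx', 'fy', 'cx', 'cy', 'T']
top [[0.13, 0.97, -0.207, 0.269], [-0.992, 0.127, -0.025, 0.117], [0.002, 0.208, 0.978, 1.27], [0.0, 0.0, 0.0, 1.0]] 505.2609715349656 505.2609715349656 323.2004670472065 237.9810931005416 ['frame', 'range_z', 'fx', 'fy', 'cx', 'cy', 'T']
{'clock': 0.1, 'joint_positions': array([ 1.20779539e+00,  2.17670682e-01,  1.61474816e+00,  2.17679738e-05,
        1.31129643e+00, -1.12154736e-01]), 'joint_vel': array([ 0.0002871 , -0.00263035, -0.00226098,  0.00173459,  0.00030816,
        0.00014333]), 'joint_torque': array([-8.89581479e-04, -3.98074257e+01, -3.04970455e+01, -1.53932301e-04,
        4.19102624e-03,  7.99200535e-06]), 'position': array([0.15482908, 0.60478029, 0.23011715]), 'ee_rot': array([-0.39293951, -3.11639624,  0.00323224]), 'ft_force': array([-0.40336648, -0.2905149 , -0.83518305]), 'torque': array([ 0.0120336 , -0.03502921, -0.03757915]), 'opening': 0.08546050291996397}
```

View pics/side0.png

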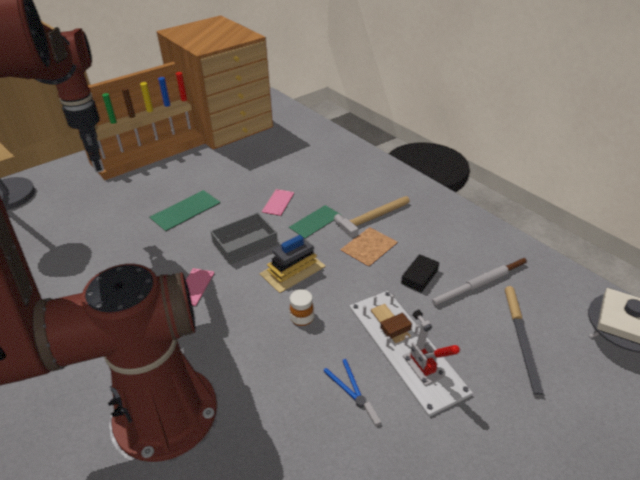

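View pics/top0.png

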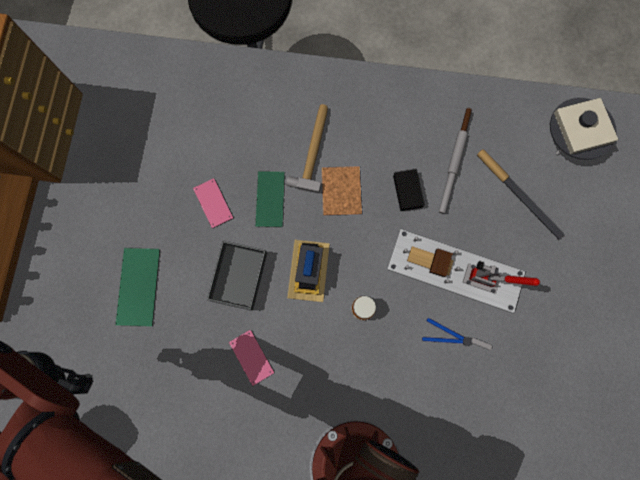

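Top view: jig (460,270) with one dark offcut (441,262), clamp handle (520,281). The stack with the weight is at (309,270), the bin at (238,276), the cork mat at (342,190) and the jar at (364,307). What could be mistaken: green boards (270,199) small, chosen, and (138,287) large; pink plates (213,203) and (251,358), decoys. The black charcoal (408,190) is not a spacer.

```bash
cat > m.py <<'E'
from h import *
def rect(P,mask,name,res=None):
    q=P[mask]; q=q[~np.isnan(q[:,0])]
    r=cv2.minAreaRect((q[:,:2]*1000).astype(np.float32)); (x,y),(w,h),a=r
    if w<h: w,h,a=h,w,a+90
    a=(a+90)%180-90
    print(f'{name}: n{len(q)} c=({x:.1f},{y:.1f}) z={np.median(q[:,2])*1000:.1f} L={w:.1f} W={h:.1f} longaxis={a:.1f}')
def comp(mask,u,v):
    n,l=cv2.connectedComponents(cv2.morphologyEx(mask.astype(np.uint8),cv2.MORPH_OPEN,np.ones((2,2)))); 
    return l==l[v,u]
E
python3 - <<'E'
from m import *
c=load('top');P=pts(c);hsv=cv2.cvtColor(c['frame'],cv2.COLOR_RGB2HSV);H,S,V=[hsv[...,i].astype(int) for i in range(3)]
Z=P[...,2]*1000
g=(H>60)&(H<90)&(S>90)
rect(P,comp(g,270,199),'small green');rect(P,comp(g,138,287),'big green')
o=(H>5)&(H<20)&(S>90)
rect(P,comp(o&(np.mgrid[:480,:640][1]>321),342,190),'cork')
m=np.zeros((480,640),bool);m[235:312,200:278]=1
rect(P,m&(Z>38)&(Z<52),'bin rim')
m[:]=0;m[230:315,285:335]=1
b=(H>100)&(H<125)&(S>100)&(V>50)
rect(P,m&b&(Z>60),'grip'); 
for lo in range(0,140,6):
    k=m&(Z>lo)&(Z<=lo+6)
    if k.sum()>20: rect(P,k,f'stack {lo}')
m[:]=0;m[225:315,380:530]=1
rect(P,m&(Z>8)&(Z<15),'jig bed')
m[:]=0;m[240:285,400:460]=1
rect(P,m&(Z>39)&(Z<45)&(S>90),'offcut');rect(P,m&(Z>17)&(Z<24)&(S>60),'strip')
ims=[]
for n,(x,y,w,h) in (('top',(380,220,160,100)),('side',(340,280,150,130)),('side',(250,220,90,75)),('top',(280,230,60,80))):
    f=load(n)['frame'][y:y+h,x:x+w]; ims.append(cv2.resize(f,(400,300),interpolation=cv2.INTER_CUBIC))
cv2.imwrite('pics/crop1.png',np.vstack([np.hstack(ims[:2]),np.hstack(ims[2:])])[...,::-1])
E
```

```text
small green: n1421 c=(620.5,298.0) z=4.4 L=146.8 W=68.7 longaxis=6.1
big green: n2725 c=(351.6,592.4) z=5.5 L=192.7 W=90.6 longaxis=5.9
cork: n1810 c=(667.1,115.8) z=4.4 L=129.3 W=100.2 longaxis=9.4
bin rim: n408 c=(411.8,347.2) z=44.4 L=150.5 W=111.3 longaxis=-5.1
grip: n209 c=(453.3,174.4) z=103.7 L=58.0 W=21.0 longaxis=-0.9
stack 0: n1720 c=(446.8,172.9) z=2.4 L=214.8 W=126.0 longaxis=7.5
stack 6: n189 c=(447.0,172.3) z=7.0 L=200.5 W=123.5 longaxis=7.2
stack 36: n138 c=(450.3,174.6) z=39.7 L=118.5 W=60.0 longaxis=2.5
stack 42: n38 c=(449.5,174.0) z=43.5 L=117.3 W=58.1 longaxis=2.5
stack 60: n89 c=(454.3,174.2) z=63.3 L=111.0 W=39.0 longaxis=4.0
stack 66: n34 c=(453.5,170.8) z=68.1 L=108.2 W=51.1 longaxis=-2.3
stack 72: n111 c=(454.3,173.0) z=76.8 L=90.6 W=54.7 longaxis=-0.8
stack 78: n485 c=(454.1,173.1) z=80.6 L=89.6 W=55.0 longaxis=-1.1
stack 84: n45 c=(453.5,174.6) z=84.9 L=86.9 W=50.5 longaxis=-2.2
stack 96: n55 c=(454.0,172.9) z=100.3 L=59.3 W=19.7 longaxis=-1.6
stack 102: n155 c=(454.2,173.2) z=104.2 L=58.6 W=18.8 longaxis=-0.4
jig bed: n3113 c=(497.6,-184.8) z=11.6 L=363.0 W=215.9 longaxis=-82.0
offcut: n296 c=(506.6,-147.6) z=41.9 L=59.3 W=40.2 longaxis=-10.8
strip: n324 c=(511.9,-124.5) z=20.3 L=109.4 W=39.4 longaxis=78.2
```

View pics/crop1.png

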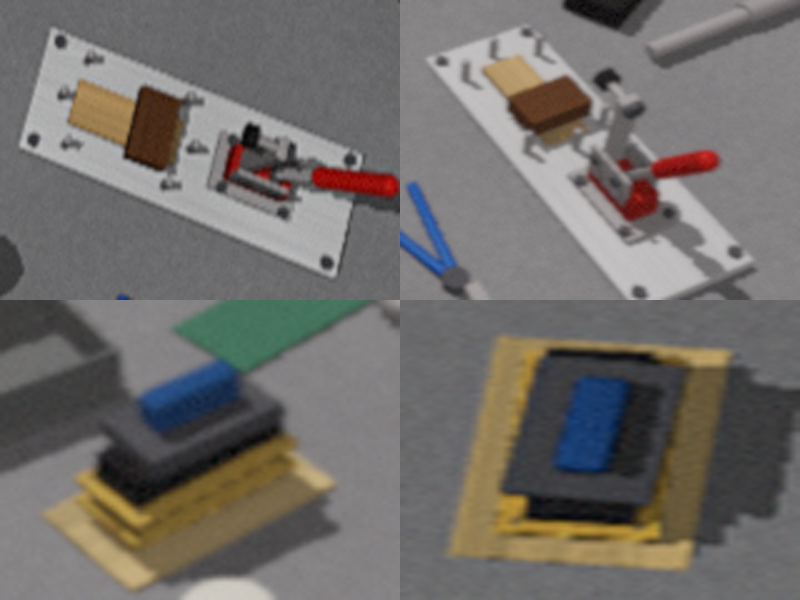

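Crop: one dark offcut sits on the strip, with bare pale strip either side. The stack reads, from below: stand 16, blank, spacer, blank (top at 40), two spacers (top at 64), weight (80/104). So there are 2 blanks, 3 spacers and 1 offcut. The blanks are brass with pink plates elsewhere, and the small green board measures 147 x 69, so both choices hold. Next I refine the jig pose from both views.

```bash
cat > go.py <<'E'
import sys,numpy as np
from scipy.spatial.transform import Rotation as Ro
from station import env
def go(x,y,z,yaw):  # mm, deg: jaw axis
    s=env.observe();p=np.array(s['position'])*1000;R=Ro.from_rotvec(s['ee_rot']).as_matrix()
    best=None
    for k in(0,180):
        a=np.radians(yaw+k);ty=np.array([np.cos(a),np.sin(a),0]);tz=np.array([0,0,-1.]);T=np.array([np.cross(ty,tz),ty,tz]).T
        rv=np.degrees(Ro.from_matrix(R.T@T).as_rotvec())
        q6=np.degrees(s['joint_positions'][5])+rv[2]
        if abs(rv[2])<120 and (best is None or abs(rv[2])<abs(best[0][2])): best=(rv,T)
    rv,T=best;d=T.T@(np.array([x,y,z])-p)
    print('t%.1f pos'%s['clock'],p.round(1),'yaw%.1f'%np.degrees(np.arctan2(R[1,1],R[0,1])),'rot',rv.round(1),'then shift mm',d.round(1),'q6 %.0f'%np.degrees(s['joint_positions'][5]),'F',np.round(s['ft_force'],1),'op %.1f'%(s['opening']*1000))
if __name__=='__main__': go(*map(float,sys.argv[1:5]))
E
python3 - <<'E'
from m import *
for n in('top','side'):
    c=load(n);P=pts(c);hsv=cv2.cvtColor(c['frame'],cv2.COLOR_RGB2HSV);H,S,V=[hsv[...,i].astype(int) for i in range(3)]
    Z=P[...,2]*1000
    near=np.hypot(P[...,0]-.5,P[...,1]+.185)<.2
    rect(P,near&(Z>8)&(Z<15)&(S<40)&(V>135),n+' bed')
    near=np.hypot(P[...,0]-.51,P[...,1]+.125)<.066
    rect(P,near&(S>60)&(Z>17)&(Z<24),n+' strip'); rect(P,near&(S>60)&(Z>38)&(Z<45),n+' offcut')
    st=np.hypot(P[...,0]-.452,P[...,1]-.174)<.09
    for lo,hi,t in((37,43,'blank'),(61,67,'spacer'),(77,83,'plate'),(101,107,'grip')): rect(P,st&(Z>lo)&(Z<hi),n+' '+t)
    near=np.hypot(P[...,0]-.41,P[...,1]-.347)<.11
    rect(P,near&(Z>41)&(Z<48),n+' bin')
    h=(np.hypot(P[...,0]-.47,P[...,1]+.33)<.12)&((H<8)|(H>172))&(S>150)
    q=P[h&(Z>70)]; print('handle top',q[np.nanargmax(q[:,2])].round(3))
E
python3 go.py 509 -140 120 -11.8
```

```text
top bed: n2749 c=(447.5,-182.3) z=11.6 L=329.8 W=211.5 longaxis=77.8
top strip: n324 c=(511.9,-124.5) z=20.3 L=109.4 W=39.4 longaxis=78.2
top offcut: n323 c=(506.5,-148.0) z=41.7 L=59.3 W=41.3 longaxis=-10.7
top blank: n145 c=(450.2,174.5) z=40.2 L=118.7 W=59.8 longaxis=2.5
top spacer: n87 c=(453.7,174.3) z=64.0 L=109.9 W=38.9 longaxis=3.9
top plate: n486 c=(454.1,173.1) z=80.1 L=89.8 W=55.0 longaxis=-1.1
top grip: n157 c=(454.3,173.2) z=103.9 L=58.8 W=18.8 longaxis=-1.0
top bin: n326 c=(411.5,347.1) z=44.6 L=149.8 W=111.0 longaxis=-5.1
handle top [ 0.471 -0.331  0.17 ]
side bed: n2965 c=(445.5,-181.9) z=12.4 L=332.5 W=215.4 longaxis=77.5
side strip: n307 c=(505.0,-124.7) z=20.8 L=111.3 W=50.1 longaxis=80.0
side offcut: n341 c=(503.2,-149.4) z=42.4 L=61.1 W=45.6 longaxis=-15.2
side blank: n213 c=(447.9,172.4) z=40.4 L=120.6 W=61.4 longaxis=1.8
side spacer: n66 c=(445.9,158.9) z=64.4 L=113.2 W=50.1 longaxis=-21.3
side plate: n286 c=(450.8,170.3) z=80.8 L=92.2 W=58.6 longaxis=-3.1
side grip: n115 c=(449.1,171.3) z=104.0 L=57.2 W=24.1 longaxis=-0.7
side bin: n290 c=(408.9,346.1) z=44.6 L=153.1 W=115.6 longaxis=-4.1
handle top [ 0.465 -0.336  0.171]
t0.1 pos [154.8 604.8 230.1] yaw75.6 rot [-0.1  0.1 87.4] then shift mm [-656.6  499.   110.1] q6 -6 F [-0.4 -0.3 -0.8] op 85.5
```

```bash
python3 -m crank '[{"rz":8.5,"fingers":0.1},{"rz":8.5,"fingers":0.1},{"rz":8.5,"fingers":0.1},{"rz":8.5,"fingers":0.1},{"rz":8.5,"fingers":0.1},{"rz":8.5,"fingers":0.1},{"rz":8.5,"fingers":0.1},{"rz":8.5,"fingers":0.1},{"rz":8.5,"fingers":0.1},{"rz":8.5,"fingers":0.1}]' 60; python3 go.py 506.5 -142.5 120 -11.5
```

```text
t0.1 pos [154.8 604.8 230.1] yaw75.6 rot [-0.1  0.1 87.1] then shift mm [-662.2  493.6  110.1] q6 -6 F [-0.4 -0.3 -0.8] op 85.5schema error: expected keys rx, ry, rz, tx, ty, tz, fingers
```

```bash
python3 -m crank '[{"rx":0,"ry":0,"rz":8.5,"tx":0,"ty":0,"tz":0,"fingers":0.1},{"rx":0,"ry":0,"rz":8.5,"tx":0,"ty":0,"tz":0,"fingers":0.1},{"rx":0,"ry":0,"rz":8.5,"tx":0,"ty":0,"tz":0,"fingers":0.1},{"rx":0,"ry":0,"rz":8.5,"tx":0,"ty":0,"tz":0,"fingers":0.1},{"rx":0,"ry":0,"rz":8.5,"tx":0,"ty":0,"tz":0,"fingers":0.1},{"rx":0,"ry":0,"rz":8.5,"tx":0,"ty":0,"tz":0,"fingers":0.1},{"rx":0,"ry":0,"rz":8.5,"tx":0,"ty":0,"tz":0,"fingers":0.1},{"rx":0,"ry":0,"rz":8.5,"tx":0,"ty":0,"tz":0,"fingers":0.1},{"rx":0,"ry":0,"rz":8.5,"tx":0,"ty":0,"tz":0,"fingers":0.1},{"rx":0,"ry":0,"rz":8.5,"tx":0,"ty":0,"tz":0,"fingers":0.1}]' 60; python3 go.py 506.5 -142.5 120 -11.5
```

```text
clock: 1.1
position: [0.153, 0.5998, 0.2217]
ee_rot: [2.41, 2.002, -0.023]
ft_force: [-0.6, 0.5, 0.1]
opening: 0.0768
t1.1 pos [153.  599.8 221.7] yaw-10.6 rot [-0.2  0.9  0.9] then shift mm [-656.9  494.4  101.7] q6 80 F [-0.6  0.5  0.1] op 76.8
```

```bash
python3 -m crank '[{"rx":0,"ry":0,"rz":0,"tx":-0.035,"ty":0.026,"tz":0,"fingers":0.1},{"rx":0,"ry":0,"rz":0,"tx":-0.035,"ty":0.026,"tz":0,"fingers":0.1},{"rx":0,"ry":0,"rz":0,"tx":-0.035,"ty":0.026,"tz":0,"fingers":0.1},{"rx":0,"ry":0,"rz":0,"tx":-0.035,"ty":0.026,"tz":0,"fingers":0.1},{"rx":0,"ry":0,"rz":0,"tx":-0.035,"ty":0.026,"tz":0,"fingers":0.1},{"rx":0,"ry":0,"rz":0,"tx":-0.035,"ty":0.026,"tz":0,"fingers":0.1},{"rx":0,"ry":0,"rz":0,"tx":-0.035,"ty":0.026,"tz":0,"fingers":0.1},{"rx":0,"ry":0,"rz":0,"tx":-0.035,"ty":0.026,"tz":0,"fingers":0.1},{"rx":0,"ry":0,"rz":0,"tx":-0.035,"ty":0.026,"tz":0,"fingers":0.1},{"rx":0,"ry":0,"rz":0,"tx":-0.035,"ty":0.026,"tz":0,"fingers":0.1}]'; python3 go.py 506.5 -142.5 120 -11.5
```

```text
clock: 2.1
position: [0.3453, 0.196, 0.2211]
ee_rot: [2.4, 2.012, -0.032]
ft_force: [1.1, 0.2, 0.3]
opening: 0.0768
t2.1 pos [345.3 196.  221.1] yaw-10.1 rot [-0.3  1.3  1.4] then shift mm [-299.6  225.4  101.1] q6 30 F [1.1 0.2 0.3] op 76.8
```

```bash
python3 -m crank '[{"rx":0,"ry":1,"rz":1,"tx":-0.033,"ty":0.025,"tz":0,"fingers":0.1},{"rx":0,"ry":0,"rz":0,"tx":-0.033,"ty":0.025,"tz":0,"fingers":0.1},{"rx":0,"ry":0,"rz":0,"tx":-0.033,"ty":0.025,"tz":0,"fingers":0.1},{"rx":0,"ry":0,"rz":0,"tx":-0.033,"ty":0.025,"tz":0,"fingers":0.1},{"rx":0,"ry":0,"rz":0,"tx":-0.033,"ty":0.025,"tz":0,"fingers":0.1},{"rx":0,"ry":0,"rz":0,"tx":-0.033,"ty":0.025,"tz":0,"fingers":0.1},{"rx":0,"ry":0,"rz":0,"tx":-0.033,"ty":0.025,"tz":0,"fingers":0.1},{"rx":0,"ry":0,"rz":0,"tx":-0.033,"ty":0.025,"tz":0,"fingers":0.1},{"rx":0,"ry":0,"rz":0,"tx":-0.033,"ty":0.025,"tz":0,"fingers":0.1},{"rx":0,"ry":0,"rz":0,"tx":0,"ty":0,"tz":0,"fingers":0.1}]'; python3 go.py 506.5 -142.5 100 -11.5
```

```text
clock: 3.1
position: [0.5117, -0.1584, 0.2183]
ee_rot: [-2.432, -1.985, 0.01]
ft_force: [0.1, 0.5, 0.7]
opening: 0.077
t3.1 pos [ 511.7 -158.4  218.3] yaw-11.6 rot [-0.3  0.2 -0.1] then shift mm [ 14.5  -8.3 118.3] q6 -13 F [0.1 0.5 0.7] op 77.0
```

```bash
python3 -m crank '[{"rx":0,"ry":0,"rz":0,"tx":0.007,"ty":-0.004,"tz":0,"fingers":0.1},{"rx":0,"ry":0,"rz":0,"tx":0.006,"ty":-0.004,"tz":0,"fingers":0.1},{"rx":0,"ry":0,"rz":0,"tx":0,"ty":0,"tz":0.02,"fingers":0.1},{"rx":0,"ry":0,"rz":0,"tx":0,"ty":0,"tz":0.03,"fingers":0.1},{"rx":0,"ry":0,"rz":0,"tx":0,"ty":0,"tz":0.03,"fingers":0.1},{"rx":0,"ry":0,"rz":0,"tx":0,"ty":0,"tz":0.03,"fingers":0.1},{"rx":0,"ry":0,"rz":0,"tx":0,"ty":0,"tz":0.03,"fingers":0.1},{"rx":0,"ry":0,"rz":0,"tx":0,"ty":0,"tz":0.01,"fingers":0.1},{"rx":0,"ry":0,"rz":0,"tx":0,"ty":0,"tz":0,"fingers":0.1},{"rx":0,"ry":0,"rz":0,"tx":0,"ty":0,"tz":0,"fingers":0.1}]'; python3 go.py 506.5 -142.5 16 -11.5
```

```text
clock: 4.1
position: [0.5, -0.1274, 0.066]
ee_rot: [-2.415, -1.999, 0.006]
ft_force: [0.6, -0.6, 0.3]
opening: 0.0766
t4.1 pos [ 500.  -127.4   66. ] yaw-10.8 rot [-0.4 -0.   0.7] then shift mm [-13.5   9.4  50. ] q6 -11 F [ 0.6 -0.6  0.3] op 76.6
```

Run:
```python
from m import *
for n in('top','side'):
    c=snap(n);P=pts(c);hsv=cv2.cvtColor(c['frame'],cv2.COLOR_RGB2HSV);S=hsv[...,1].astype(int);H=hsv[...,0].astype(int);Z=P[...,2]*1000
    near=np.hypot(P[...,0]-.51,P[...,1]+.125)<.066
    if n=='top': rect(P,np.hypot(P[...,0]-.41,P[...,1]-.347)<.11,'b') 
c=load('side');cv2.imwrite('pics/s1.png',cv2.resize(c['frame'][240:400,310:500],(760,640))[:600,:,::-1])
```

```text
b: n5892 c=(410.4,347.2) z=2.5 L=217.7 W=217.0 longaxis=-82.4
```

View pics/s1.png

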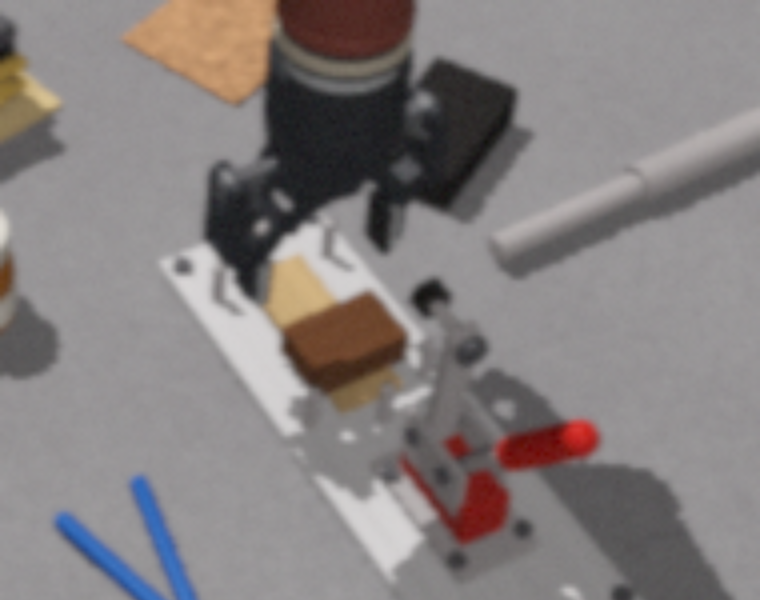

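```bash
python3 -m crank '[{"rx":0,"ry":0,"rz":0,"tx":-0.003,"ty":0.002,"tz":0,"fingers":0.1},{"rx":0,"ry":0,"rz":0,"tx":-0.004,"ty":0.003,"tz":0,"fingers":0.1},{"rx":0,"ry":0,"rz":0.3,"tx":-0.002,"ty":0.001,"tz":0,"fingers":0.1},{"rx":0,"ry":0,"rz":0,"tx":-0.001,"ty":0.001,"tz":0,"fingers":0.1},{"rx":0,"ry":0,"rz":0,"tx":0,"ty":0,"tz":0,"fingers":0.1},{"rx":0,"ry":0,"rz":0,"tx":0,"ty":0,"tz":0,"fingers":0.1},{"rx":0,"ry":0,"rz":0,"tx":0,"ty":0,"tz":0,"fingers":0.1},{"rx":0,"ry":0,"rz":0,"tx":0,"ty":0,"tz":0,"fingers":0.1},{"rx":0,"ry":0,"rz":0,"tx":0,"ty":0,"tz":0,"fingers":0.1},{"rx":0,"ry":0,"rz":0,"tx":0,"ty":0,"tz":0,"fingers":0.1}]'; python3 go.py 506.5 -142.5 16 -11.5
```

```text
clock: 5.2
position: [0.5098, -0.1424, 0.0713]
ee_rot: [2.425, 1.992, 0.002]
ft_force: [-0.3, 0.2, 0.1]
opening: 0.0769
t5.2 pos [ 509.8 -142.4   71.3] yaw-11.2 rot [0.2 0.1 0.3] then shift mm [-0.7 -3.3 55.3] q6 -12 F [-0.3  0.2  0.1] op 76.9
```

```bash
python3 -m crank '[{"rx":0,"ry":0,"rz":0,"tx":0,"ty":-0.002,"tz":0.01,"fingers":0.1},{"rx":0,"ry":0,"rz":0,"tx":0,"ty":0,"tz":0.01,"fingers":0.1},{"rx":0,"ry":0,"rz":0,"tx":0,"ty":0,"tz":0.01,"fingers":0.1},{"rx":0,"ry":0,"rz":0,"tx":0,"ty":0,"tz":0.008,"fingers":0.1},{"rx":0,"ry":0,"rz":0,"tx":0,"ty":0,"tz":0.005,"fingers":0.1},{"rx":0,"ry":0,"rz":0,"tx":0,"ty":0,"tz":0.003,"fingers":0.1},{"rx":0,"ry":0,"rz":0,"tx":0,"ty":0,"tz":0,"fingers":0.1},{"rx":0,"ry":0,"rz":0,"tx":0,"ty":0,"tz":0,"fingers":0.1},{"rx":0,"ry":0,"rz":0,"tx":0,"ty":0,"tz":0,"fingers":0.1},{"rx":0,"ry":0,"rz":0,"tx":0,"ty":0,"tz":0,"fingers":0.1}]'; python3 go.py 506.5 -142.5 16 -11.5
```

```text
clock: 6.2
position: [0.507, -0.1416, 0.0201]
ee_rot: [2.426, 1.993, 0.0]
ft_force: [0.4, -0.8, 0.6]
opening: 0.0768
t6.2 pos [ 507.  -141.6   20.1] yaw-11.2 rot [0.1 0.1 0.3] then shift mm [-1.  -0.3  4.1] q6 -12 F [ 0.4 -0.8  0.6] op 76.8
```

Good; commanded totals add about 10%. Grip.

```bash
python3 -m crank '[{"rx":0,"ry":0,"rz":0,"tx":0,"ty":0,"tz":0.002,"fingers":0.3},{"rx":0,"ry":0,"rz":0,"tx":0,"ty":0,"tz":0.001,"fingers":0.6},{"rx":0,"ry":0,"rz":0,"tx":0,"ty":0,"tz":0,"fingers":0.6},{"rx":0,"ry":0,"rz":0,"tx":0,"ty":0,"tz":0,"fingers":0.6},{"rx":0,"ry":0,"rz":0,"tx":0,"ty":0,"tz":0,"fingers":0.6},{"rx":0,"ry":0,"rz":0,"tx":0,"ty":0,"tz":0,"fingers":0.6},{"rx":0,"ry":0,"rz":0,"tx":0,"ty":0,"tz":0,"fingers":0.6},{"rx":0,"ry":0,"rz":0,"tx":0,"ty":0,"tz":0,"fingers":0.6},{"rx":0,"ry":0,"rz":0,"tx":0,"ty":0,"tz":0,"fingers":0.6},{"rx":0,"ry":0,"rz":0,"tx":0,"ty":0,"tz":0,"fingers":0.6}]' 60; python3 go.py 411 347 120 -5
```

```text
clock: 7.2
position: [0.5085, -0.1422, 0.0188]
ee_rot: [2.424, 1.992, 0.003]
ft_force: [-0.8, -0.3, 0.8]
opening: 0.0604
t7.2 pos [ 508.5 -142.2   18.8] yaw-11.2 rot [ 0.2  0.1 -6.2] then shift mm [ 478.9 -139.8 -101.2] q6 -12 F [-0.8 -0.3  0.8] op 60.4
```

```bash
python3 -m crank '[{"rx":0,"ry":0,"rz":0,"tx":0,"ty":0,"tz":-0.01,"fingers":0.6},{"rx":0,"ry":0,"rz":0,"tx":0,"ty":0,"tz":-0.03,"fingers":0.6},{"rx":0,"ry":0,"rz":0,"tx":0,"ty":0,"tz":-0.035,"fingers":0.6},{"rx":0,"ry":0,"rz":0,"tx":0,"ty":0,"tz":-0.035,"fingers":0.6},{"rx":0,"ry":0,"rz":0,"tx":0.01,"ty":-0.003,"tz":-0.025,"fingers":0.6},{"rx":0,"ry":0,"rz":0,"tx":0.03,"ty":-0.007,"tz":0,"fingers":0.6},{"rx":0,"ry":0,"rz":0,"tx":0.04,"ty":-0.009,"tz":0,"fingers":0.6},{"rx":0,"ry":0,"rz":0,"tx":0.04,"ty":-0.009,"tz":0,"fingers":0.6},{"rx":0,"ry":0,"rz":0,"tx":0.04,"ty":-0.009,"tz":0,"fingers":0.6},{"rx":0,"ry":0,"rz":0,"tx":0.04,"ty":-0.009,"tz":0,"fingers":0.6}]'; python3 go.py 411 347 120 -5
python3 - <<'E'
from m import *
c=snap('top');P=pts(c);Z=P[...,2]*1000
rect(P,(np.hypot(P[...,0]-.41,P[...,1]-.347)<.12)&(Z>41)&(Z<48),'bin')
E
python3 go.py 411 347 120 -5
```

```text
clock: 8.2
position: [0.5034, 0.0649, 0.1654]
ee_rot: [2.43, 1.975, 0.01]
ft_force: [0.8, 0.3, -1.6]
opening: 0.0607
t8.2 pos [503.4  64.9 165.4] yaw-11.8 rot [ 0.7  0.1 -6.8] then shift mm [ 273.  -116.6   45.4] q6 11 F [ 0.8  0.3 -1.6] op 60.7
bin: n320 c=(411.7,347.0) z=44.5 L=150.4 W=111.0 longaxis=-5.1
t8.2 pos [502.7  70.9 165.5] yaw-11.6 rot [ 0.6 -0.2 -6.6] then shift mm [ 267.  -115.4   45.5] q6 12 F [-0.2  4.8  0.2] op 60.6
```

```bash
python3 -m crank '[{"rx":0,"ry":0,"rz":-3,"tx":0.02,"ty":-0.01,"tz":0,"fingers":0.6},{"rx":0,"ry":0,"rz":-3,"tx":0.035,"ty":-0.016,"tz":0,"fingers":0.6},{"rx":0,"ry":0,"rz":0,"tx":0.035,"ty":-0.016,"tz":0,"fingers":0.6},{"rx":0,"ry":0,"rz":0,"tx":0.035,"ty":-0.016,"tz":0,"fingers":0.6},{"rx":0,"ry":0,"rz":0,"tx":0.035,"ty":-0.016,"tz":0,"fingers":0.6},{"rx":0,"ry":0,"rz":0,"tx":0.035,"ty":-0.016,"tz":0.0,"fingers":0.6},{"rx":0,"ry":0,"rz":0,"tx":0.03,"ty":-0.012,"tz":0.0,"fingers":0.6},{"rx":0,"ry":0,"rz":0,"tx":0.02,"ty":-0.007,"tz":0.01,"fingers":0.6},{"rx":0,"ry":0,"rz":0,"tx":0.01,"ty":-0.003,"tz":0.01,"fingers":0.6},{"rx":0,"ry":0,"rz":0,"tx":0,"ty":0,"tz":0.01,"fingers":0.6}]'; python3 go.py 411 347 45 -5
```

```text
clock: 9.25
position: [0.4171, 0.3493, 0.1416]
ee_rot: [2.309, 2.115, 0.033]
ft_force: [0.8, -0.1, -0.6]
opening: 0.0608
t9.2 pos [417.1 349.3 141.6] yaw-5.0 rot [ 1.2 -0.5 -0. ] then shift mm [-2.9 -5.9 96.6] q6 38 F [ 0.8 -0.1 -0.6] op 60.8
```

```bash
python3 -m crank '[{"rx":0.5,"ry":0,"rz":0,"tx":0,"ty":-0.002,"tz":0.015,"fingers":0.6},{"rx":0,"ry":0,"rz":0,"tx":0,"ty":-0.002,"tz":0.02,"fingers":0.6},{"rx":0,"ry":0,"rz":0,"tx":0,"ty":0,"tz":0.02,"fingers":0.6},{"rx":0,"ry":0,"rz":0,"tx":0,"ty":0,"tz":0.02,"fingers":0.6},{"rx":0,"ry":0,"rz":0,"tx":0,"ty":0,"tz":0.018,"fingers":0.6},{"rx":0,"ry":0,"rz":0,"tx":0,"ty":0,"tz":0.008,"fingers":0.6},{"rx":0,"ry":0,"rz":0,"tx":0,"ty":0,"tz":0,"fingers":0.6},{"rx":0,"ry":0,"rz":0,"tx":0,"ty":0,"tz":0,"fingers":0.6},{"rx":0,"ry":0,"rz":0,"tx":0,"ty":0,"tz":0,"fingers":0.6},{"rx":0,"ry":0,"rz":0,"tx":0,"ty":0,"tz":0,"fingers":0.6}]'; python3 go.py 411 347 30 -5
```

```text
clock: 10.25
position: [0.4153, 0.339, 0.0306]
ee_rot: [2.325, 2.107, 0.006]
ft_force: [0.2, 0.7, -0.3]
opening: 0.0606
t10.2 pos [415.3 339.   30.6] yaw-5.6 rot [ 0.3 -0.  -0.6] then shift mm [ 7.6 -5.   0.6] q6 38 F [ 0.2  0.7 -0.3] op 60.6
```

```bash
python3 -m crank '[{"rx":0,"ry":0,"rz":0,"tx":0,"ty":0,"tz":0,"fingers":0.12},{"rx":0,"ry":0,"rz":0,"tx":0,"ty":0,"tz":0,"fingers":0.12},{"rx":0,"ry":0,"rz":0,"tx":0,"ty":0,"tz":0,"fingers":0.12},{"rx":0,"ry":0,"rz":0,"tx":0,"ty":0,"tz":0,"fingers":0.12},{"rx":0,"ry":0,"rz":0,"tx":0,"ty":0,"tz":-0.02,"fingers":0.12},{"rx":0,"ry":0,"rz":0,"tx":0,"ty":0,"tz":-0.03,"fingers":0.12},{"rx":0,"ry":0,"rz":0,"tx":0,"ty":0,"tz":-0.03,"fingers":0.12},{"rx":0,"ry":0,"rz":0,"tx":0,"ty":0,"tz":-0.03,"fingers":0.12},{"rx":0,"ry":0,"rz":0,"tx":0,"ty":0,"tz":-0.02,"fingers":0.12},{"rx":0,"ry":0,"rz":0,"tx":0,"ty":0,"tz":0,"fingers":0.5}]'; python3 go.py 452.8 172.5 150 88.5;  python3 - <<'E'
from m import *
c=snap('side');cv2.imwrite('pics/s2.png',cv2.resize(c['frame'][150:330,190:430],(800,600))[...,::-1])
E
```

```text
clock: 11.25
position: [0.4148, 0.3401, 0.1674]
ee_rot: [2.323, 2.109, 0.011]
ft_force: [1.1, 0.5, -0.3]
opening: 0.0626
t11.2 pos [414.8 340.1 167.4] yaw-5.5 rot [ 0.3 -0.4 86. ] then shift mm [ 42.4 166.6  17.4] q6 38 F [ 1.1  0.5 -0.3] op 62.6
```

View pics/s2.png

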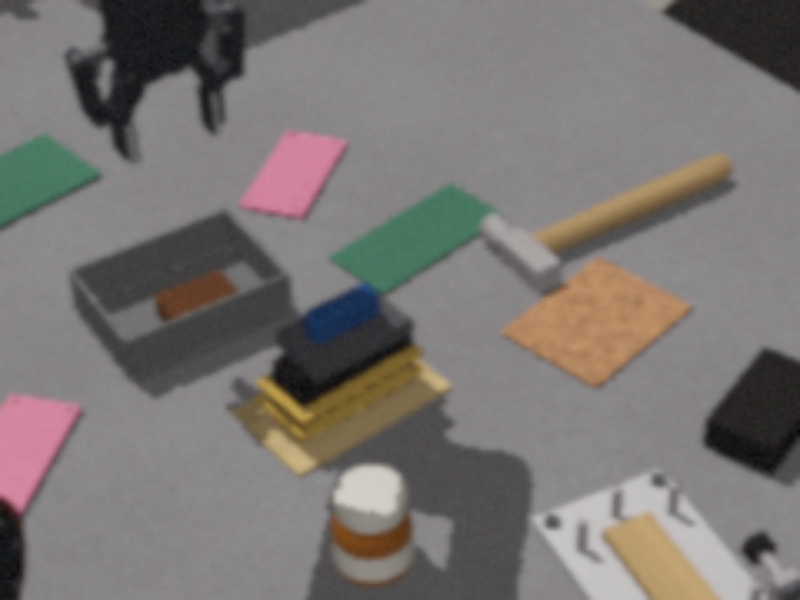

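Picture: the offcut lies in the bin (195,293), the nest strip is bare, and the stack is undisturbed. Now the weight.

```bash
python3 -m crank '[{"rx":0,"ry":0,"rz":-8.5,"tx":0,"ty":0,"tz":0,"fingers":0.5},{"rx":0,"ry":0,"rz":-8.5,"tx":0,"ty":0,"tz":0,"fingers":0.5},{"rx":0,"ry":0,"rz":-8.5,"tx":0,"ty":0,"tz":0,"fingers":0.5},{"rx":0,"ry":0,"rz":-8.5,"tx":0,"ty":0,"tz":0,"fingers":0.5},{"rx":0,"ry":0,"rz":-8.5,"tx":0,"ty":0,"tz":0,"fingers":0.5},{"rx":0,"ry":0,"rz":-8.5,"tx":0,"ty":0,"tz":0,"fingers":0.5},{"rx":0,"ry":0,"rz":-8.5,"tx":0,"ty":0,"tz":0,"fingers":0.5},{"rx":0,"ry":0,"rz":-8.5,"tx":0,"ty":0,"tz":0,"fingers":0.5},{"rx":0,"ry":0,"rz":-8.5,"tx":0,"ty":0,"tz":0,"fingers":0.5},{"rx":0,"ry":0,"rz":-8.5,"tx":0,"ty":0,"tz":0,"fingers":0.5}]'; python3 go.py 452.8 172.5 130 88.5
```

```text
clock: 12.3
position: [0.4025, 0.3326, 0.1441]
ee_rot: [-0.254, -3.111, 0.03]
ft_force: [-0.2, -0.4, 0.4]
opening: 0.0426
t12.3 pos [402.5 332.6 144.1] yaw80.7 rot [-1.1 -1.2 -7.9] then shift mm [ -54.5 -158.7   14.1] q6 -49 F [-0.2 -0.4  0.4] op 42.6
```

```bash
python3 -m crank '[{"rx":-0.5,"ry":-0.5,"rz":-4,"tx":-0.005,"ty":-0.015,"tz":-0.01,"fingers":0.5},{"rx":0,"ry":0,"rz":-3.5,"tx":-0.01,"ty":-0.025,"tz":0,"fingers":0.5},{"rx":0,"ry":0,"rz":0,"tx":-0.01,"ty":-0.025,"tz":0,"fingers":0.5},{"rx":0,"ry":0,"rz":0,"tx":-0.01,"ty":-0.025,"tz":0,"fingers":0.5},{"rx":0,"ry":0,"rz":0,"tx":-0.008,"ty":-0.025,"tz":0,"fingers":0.5},{"rx":0,"ry":0,"rz":0,"tx":-0.004,"ty":-0.018,"tz":0,"fingers":0.5},{"rx":0,"ry":0,"rz":0,"tx":0,"ty":-0.01,"tz":0,"fingers":0.5},{"rx":0,"ry":0,"rz":0,"tx":0,"ty":0,"tz":0,"fingers":0.5},{"rx":0,"ry":0,"rz":0,"tx":0,"ty":0,"tz":0,"fingers":0.5},{"rx":0,"ry":0,"rz":0,"tx":0,"ty":0,"tz":0,"fingers":0.5}]'; python3 go.py 452.8 172.5 84 88.5
```

```text
clock: 13.3
position: [0.4317, 0.1799, 0.137]
ee_rot: [-0.032, -3.101, 0.03]
ft_force: [0.2, -0.3, -0.7]
opening: 0.0427
t13.3 pos [431.7 179.9 137. ] yaw88.8 rot [-1.1 -2.3  0.3] then shift mm [-21.3  -6.9  53. ] q6 -74 F [ 0.2 -0.3 -0.7] op 42.7
```

```bash
python3 -m crank '[{"rx":-0.5,"ry":-1,"rz":0,"tx":-0.006,"ty":-0.002,"tz":0,"fingers":0.5},{"rx":-0.5,"ry":-1,"rz":0,"tx":-0.007,"ty":-0.002,"tz":0,"fingers":0.5},{"rx":0,"ry":0,"rz":0,"tx":-0.004,"ty":-0.001,"tz":0,"fingers":0.5},{"rx":0,"ry":0,"rz":0,"tx":-0.001,"ty":0,"tz":0,"fingers":0.5},{"rx":0,"ry":0,"rz":0,"tx":0,"ty":0,"tz":0,"fingers":0.5},{"rx":0,"ry":0,"rz":0,"tx":0,"ty":0,"tz":0.005,"fingers":0.5},{"rx":0,"ry":0,"rz":0,"tx":0,"ty":0,"tz":0.008,"fingers":0.5},{"rx":0,"ry":0,"rz":0,"tx":0,"ty":0,"tz":0.005,"fingers":0.5},{"rx":0,"ry":0,"rz":0,"tx":0,"ty":0,"tz":0,"fingers":0.5},{"rx":0,"ry":0,"rz":0,"tx":0,"ty":0,"tz":0,"fingers":0.5}]'; python3 go.py 452.8 172.5 86 88.5
```

```text
clock: 14.3
position: [0.4507, 0.1763, 0.1167]
ee_rot: [-0.028, -3.139, 0.0]
ft_force: [0.6, -1.0, 0.6]
opening: 0.0428
t14.3 pos [450.7 176.3 116.7] yaw89.0 rot [-0.  -0.1  0.5] then shift mm [-2.2 -3.7 30.7] q6 -76 F [ 0.6 -1.   0.6] op 42.8
```

```bash
python3 -m crank '[{"rx":0,"ry":0,"rz":0,"tx":-0.001,"ty":-0.002,"tz":0.006,"fingers":0.5},{"rx":0,"ry":0,"rz":0,"tx":-0.001,"ty":-0.001,"tz":0.009,"fingers":0.5},{"rx":0,"ry":0,"rz":0,"tx":0,"ty":0,"tz":0.007,"fingers":0.5},{"rx":0,"ry":0,"rz":0,"tx":0,"ty":0,"tz":0.005,"fingers":0.5},{"rx":0,"ry":0,"rz":0,"tx":0,"ty":0,"tz":0,"fingers":0.5},{"rx":0,"ry":0,"rz":0,"tx":0,"ty":0,"tz":0,"fingers":0.5},{"rx":0,"ry":0,"rz":0,"tx":0,"ty":0,"tz":0,"fingers":0.7},{"rx":0,"ry":0,"rz":0,"tx":0,"ty":0,"tz":0,"fingers":1},{"rx":0,"ry":0,"rz":0,"tx":0,"ty":0,"tz":0,"fingers":1},{"rx":0,"ry":0,"rz":0,"tx":0,"ty":0,"tz":0,"fingers":1}]' 90; python3 go.py 665.5 115 88 99
```

```text
clock: 15.3
position: [0.4525, 0.1725, 0.0873]
ee_rot: [-0.027, -3.139, 0.002]
ft_force: [0.2, 0.7, -1.3]
opening: 0.0178
t15.3 pos [452.5 172.5  87.3] yaw89.0 rot [ -0.1  -0.2 -10. ] then shift mm [-201.3  -90.1   -0.7] q6 -76 F [ 0.2  0.7 -1.3] op 17.8
```

```bash
python3 -m crank '[{"rx":0,"ry":0,"rz":0,"tx":0,"ty":0,"tz":0,"fingers":1},{"rx":0,"ry":0,"rz":0,"tx":0,"ty":0,"tz":-0.005,"fingers":1},{"rx":0,"ry":0,"rz":0,"tx":0,"ty":0,"tz":-0.012,"fingers":1},{"rx":0,"ry":0,"rz":0,"tx":0,"ty":0,"tz":-0.015,"fingers":1},{"rx":0,"ry":0,"rz":-3,"tx":-0.01,"ty":-0.003,"tz":-0.01,"fingers":1},{"rx":0,"ry":0,"rz":-3,"tx":-0.02,"ty":-0.008,"tz":0,"fingers":1},{"rx":0,"ry":0,"rz":-3,"tx":-0.025,"ty":-0.011,"tz":0,"fingers":1},{"rx":0,"ry":0,"rz":-1,"tx":-0.025,"ty":-0.011,"tz":0,"fingers":1},{"rx":0,"ry":0,"rz":0,"tx":-0.025,"ty":-0.011,"tz":0,"fingers":1},{"rx":0,"ry":0,"rz":0,"tx":-0.025,"ty":-0.011,"tz":0,"fingers":1}]'; python3 go.py 665.5 115 35 99
```

```text
clock: 16.3
position: [0.58, 0.1322, 0.1252]
ee_rot: [0.263, -3.107, 0.001]
ft_force: [0.3, -0.1, -5.1]
opening: 0.0176
t16.3 pos [580.  132.2 125.2] yaw99.7 rot [ 0.1 -1.3  0.7] then shift mm [-81.8 -30.3  90.2] q6 -94 F [ 0.3 -0.1 -5.1] op 17.6
```

```bash
python3 -m crank '[{"rx":0,"ry":-0.5,"rz":0.5,"tx":-0.02,"ty":-0.008,"tz":0,"fingers":1},{"rx":0,"ry":-0.5,"rz":0,"tx":-0.015,"ty":-0.006,"tz":0,"fingers":1},{"rx":0,"ry":0,"rz":0,"tx":-0.015,"ty":-0.005,"tz":0,"fingers":1},{"rx":0,"ry":0,"rz":0,"tx":-0.012,"ty":-0.004,"tz":0.005,"fingers":1},{"rx":0,"ry":0,"rz":0,"tx":-0.006,"ty":-0.002,"tz":0.01,"fingers":1},{"rx":0,"ry":0,"rz":0,"tx":0,"ty":0,"tz":0.014,"fingers":1},{"rx":0,"ry":0,"rz":0,"tx":0,"ty":0,"tz":0.014,"fingers":1},{"rx":0,"ry":0,"rz":0,"tx":0,"ty":0,"tz":0.01,"fingers":1},{"rx":0,"ry":0,"rz":0,"tx":0,"ty":0,"tz":0,"fingers":1},{"rx":0,"ry":0,"rz":0,"tx":0,"ty":0,"tz":0,"fingers":1}]'; python3 go.py 665.5 115 28 99
```

```text
clock: 17.3
position: [0.6487, 0.1168, 0.0625]
ee_rot: [0.247, -3.112, -0.002]
ft_force: [0.6, -0.1, -6.8]
opening: 0.0178
t17.3 pos [648.7 116.8  62.5] yaw99.1 rot [ 0.1 -1.1  0.1] then shift mm [-16.4  -4.4  34.5] q6 -95 F [ 0.6 -0.1 -6.8] op 17.8
```

```bash
python3 -m crank '[{"rx":0,"ry":-0.8,"rz":0,"tx":-0.006,"ty":-0.002,"tz":0,"fingers":1},{"rx":0,"ry":0,"rz":0,"tx":-0.006,"ty":-0.002,"tz":0.004,"fingers":1},{"rx":0,"ry":0,"rz":0,"tx":-0.003,"ty":0,"tz":0.007,"fingers":1},{"rx":0,"ry":0,"rz":0,"tx":0,"ty":0,"tz":0.007,"fingers":1},{"rx":0,"ry":0,"rz":0,"tx":0,"ty":0,"tz":0.005,"fingers":1},{"rx":0,"ry":0,"rz":0,"tx":0,"ty":0,"tz":0.003,"fingers":1},{"rx":0,"ry":0,"rz":0,"tx":0,"ty":0,"tz":0.002,"fingers":1},{"rx":0,"ry":0,"rz":0,"tx":0,"ty":0,"tz":0,"fingers":1},{"rx":0,"ry":0,"rz":0,"tx":0,"ty":0,"tz":0,"fingers":1},{"rx":0,"ry":0,"rz":0,"tx":0,"ty":0,"tz":0,"fingers":1}]'; python3 go.py 665.5 115 28 99
```

```text
clock: 18.3
position: [0.6665, 0.1155, 0.0337]
ee_rot: [0.249, -3.13, -0.004]
ft_force: [0.8, 0.8, -6.7]
opening: 0.018
t18.3 pos [666.5 115.5  33.7] yaw99.1 rot [ 0.1 -0.1  0.1] then shift mm [ 1.1 -0.3  5.7] q6 -95 F [ 0.8  0.8 -6.7] op 18.0
```

```bash
python3 -m crank '[{"rx":0,"ry":0,"rz":0,"tx":0,"ty":0,"tz":0.002,"fingers":1},{"rx":0,"ry":0,"rz":0,"tx":0,"ty":0,"tz":0.002,"fingers":1},{"rx":0,"ry":0,"rz":0,"tx":0,"ty":0,"tz":0.002,"fingers":1},{"rx":0,"ry":0,"rz":0,"tx":0,"ty":0,"tz":0,"fingers":1},{"rx":0,"ry":0,"rz":0,"tx":0,"ty":0,"tz":0,"fingers":0.5},{"rx":0,"ry":0,"rz":0,"tx":0,"ty":0,"tz":0,"fingers":0.5},{"rx":0,"ry":0,"rz":0,"tx":0,"ty":0,"tz":0,"fingers":0.5},{"rx":0,"ry":0,"rz":0,"tx":0,"ty":0,"tz":0,"fingers":0.5},{"rx":0,"ry":0,"rz":0,"tx":0,"ty":0,"tz":-0.015,"fingers":0.5},{"rx":0,"ry":0,"rz":0,"tx":0,"ty":0,"tz":-0.03,"fingers":0.5}]'; python3 go.py 451.5 173 150 94
```

```text
clock: 19.3
position: [0.6687, 0.1155, 0.0767]
ee_rot: [-0.248, 3.13, 0.003]
ft_force: [-0.1, -0.9, 0.0]
opening: 0.0428
t19.3 pos [668.7 115.5  76.7] yaw99.1 rot [0.1 0.1 5.1] then shift mm [212.7  72.5 -73.3] q6 -95 F [-0.1 -0.9  0. ] op 42.8
```

```bash
python3 -m crank '[{"rx":0,"ry":0,"rz":0,"tx":0,"ty":0,"tz":-0.035,"fingers":0.35},{"rx":0,"ry":0,"rz":2.5,"tx":0.015,"ty":0.005,"tz":-0.025,"fingers":0.35},{"rx":0,"ry":0,"rz":2.5,"tx":0.025,"ty":0.009,"tz":0,"fingers":0.35},{"rx":0,"ry":0,"rz":0,"tx":0.03,"ty":0.01,"tz":0,"fingers":0.35},{"rx":0,"ry":0,"rz":0,"tx":0.03,"ty":0.01,"tz":0,"fingers":0.35},{"rx":0,"ry":0,"rz":0,"tx":0.03,"ty":0.01,"tz":0,"fingers":0.35},{"rx":0,"ry":0,"rz":0,"tx":0.03,"ty":0.01,"tz":0,"fingers":0.35},{"rx":0,"ry":0,"rz":0,"tx":0.015,"ty":0.005,"tz":0,"fingers":0.35},{"rx":0,"ry":0,"rz":0,"tx":0,"ty":0,"tz":0,"fingers":0.35},{"rx":0,"ry":0,"rz":0,"tx":0,"ty":0,"tz":0,"fingers":0.35}]'; python3 go.py 451.5 173 70 94
python3 - <<'E'
from m import *
c=snap('side');cv2.imwrite('pics/s3.png',cv2.resize(c['frame'][200:300,240:420],(800,444))[...,::-1])
P=pts(c);Z=P[...,2]*1000
cc=load('top')
st=np.hypot(P[...,0]-.452,P[...,1]-.174)<.08
for lo,hi,t in((37,43,'blank'),(61,67,'spacer')): rect(P,st&(Z>lo)&(Z<hi),t)
st=np.hypot(P[...,0]-.665,P[...,1]-.115)<.09
for lo,hi,t in((17,23,'wplate'),(41,47,'grip')): rect(P,st&(Z>lo)&(Z<hi),t)
E
```

```text
clock: 20.3
position: [0.4954, 0.1621, 0.1604]
ee_rot: [-0.103, 3.099, 0.008]
ft_force: [0.1, -0.1, -0.5]
opening: 0.0558
t20.3 pos [495.4 162.1 160.4] yaw93.8 rot [ 0.2  2.3 -0.2] then shift mm [43.1 14.  90.4] q6 -83 F [ 0.1 -0.1 -0.5] op 55.8
blank: n214 c=(448.2,172.5) z=40.3 L=122.3 W=63.8 longaxis=1.4
spacer: n401 c=(451.1,172.6) z=64.6 L=112.4 W=43.6 longaxis=5.9
wplate: n266 c=(659.6,142.7) z=20.7 L=115.9 W=90.9 longaxis=-78.8
grip: n88 c=(667.0,113.9) z=44.3 L=60.4 W=23.8 longaxis=8.6
```

View pics/s3.png

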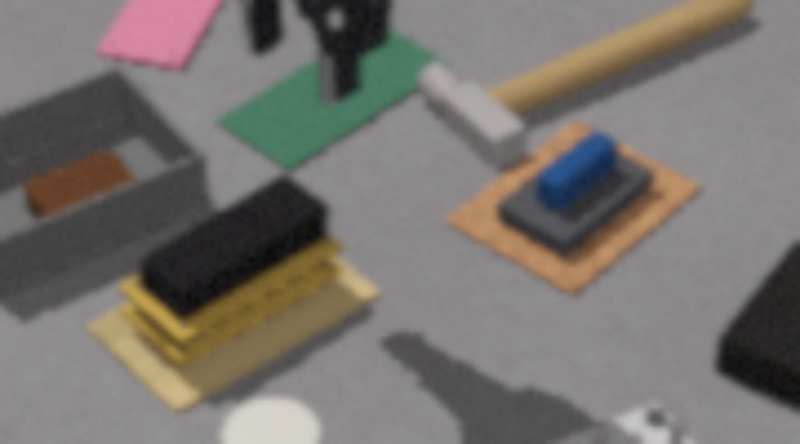

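```bash
python3 -m crank '[{"rx":0,"ry":1,"rz":0,"tx":0.008,"ty":0.003,"tz":0,"fingers":0.35},{"rx":0,"ry":1,"rz":0,"tx":0.012,"ty":0.004,"tz":0,"fingers":0.35},{"rx":0,"ry":0,"rz":0,"tx":0.01,"ty":0.003,"tz":0,"fingers":0.35},{"rx":0,"ry":0,"rz":0,"tx":0.006,"ty":0.002,"tz":0.01,"fingers":0.35},{"rx":0,"ry":0,"rz":0,"tx":0.002,"ty":0,"tz":0.015,"fingers":0.35},{"rx":0,"ry":0,"rz":0,"tx":0,"ty":0,"tz":0.02,"fingers":0.35},{"rx":0,"ry":0,"rz":0,"tx":0,"ty":0,"tz":0.02,"fingers":0.35},{"rx":0,"ry":0,"rz":0,"tx":0,"ty":0,"tz":0.01,"fingers":0.35},{"rx":0,"ry":0,"rz":0,"tx":0,"ty":0,"tz":0,"fingers":0.35},{"rx":0,"ry":0,"rz":0,"tx":0,"ty":0,"tz":0,"fingers":0.35}]'; python3 go.py 452 173 45 94
```

```text
clock: 21.35
position: [0.4542, 0.1724, 0.0802]
ee_rot: [-0.102, 3.138, 0.006]
ft_force: [0.1, 0.4, -0.7]
opening: 0.0558
t21.4 pos [454.2 172.4  80.2] yaw93.7 rot [ 0.2  0.1 -0.3] then shift mm [ 2.1  0.8 35.2] q6 -82 F [ 0.1  0.4 -0.7] op 55.8
```

```bash
python3 -m crank '[{"rx":0,"ry":0,"rz":0,"tx":0.001,"ty":0,"tz":0.006,"fingers":0.35},{"rx":0,"ry":0,"rz":0,"tx":0,"ty":0,"tz":0.01,"fingers":0.35},{"rx":0,"ry":0,"rz":0,"tx":0,"ty":0,"tz":0.008,"fingers":0.35},{"rx":0,"ry":0,"rz":0,"tx":0,"ty":0,"tz":0.005,"fingers":0.35},{"rx":0,"ry":0,"rz":0,"tx":0,"ty":0,"tz":0.002,"fingers":0.35},{"rx":0,"ry":0,"rz":0,"tx":0,"ty":0,"tz":0,"fingers":0.35},{"rx":0,"ry":0,"rz":0,"tx":0,"ty":0,"tz":0,"fingers":0.35},{"rx":0,"ry":0,"rz":0,"tx":0,"ty":0,"tz":0,"fingers":0.35},{"rx":0,"ry":0,"rz":0,"tx":0,"ty":0,"tz":0,"fingers":0.35},{"rx":0,"ry":0,"rz":0,"tx":0,"ty":0,"tz":0,"fingers":0.35}]'; python3 go.py 452 173 45 94
```

```text
clock: 22.35
position: [0.4561, 0.1731, 0.0495]
ee_rot: [-0.102, 3.132, 0.008]
ft_force: [-0.8, 0.1, 0.3]
opening: 0.0558
t22.4 pos [456.1 173.1  49.5] yaw93.7 rot [ 0.3  0.5 -0.3] then shift mm [4.1 0.2 4.5] q6 -81 F [-0.8  0.1  0.3] op 55.8
```

```bash
python3 -m crank '[{"rx":0,"ry":0.4,"rz":0,"tx":0.001,"ty":0,"tz":0.002,"fingers":0.35},{"rx":0,"ry":0,"rz":0,"tx":0.001,"ty":0,"tz":0.002,"fingers":0.35},{"rx":0,"ry":0,"rz":0,"tx":0,"ty":0,"tz":0.001,"fingers":0.45},{"rx":0,"ry":0,"rz":0,"tx":0,"ty":0,"tz":0,"fingers":0.5},{"rx":0,"ry":0,"rz":0,"tx":0,"ty":0,"tz":0,"fingers":0.7},{"rx":0,"ry":0,"rz":0,"tx":0,"ty":0,"tz":0,"fingers":0.8},{"rx":0,"ry":0,"rz":0,"tx":0,"ty":0,"tz":0,"fingers":0.8},{"rx":0,"ry":0,"rz":0,"tx":0,"ty":0,"tz":-0.005,"fingers":0.8},{"rx":0,"ry":0,"rz":0,"tx":0,"ty":0,"tz":-0.015,"fingers":0.8},{"rx":0,"ry":0,"rz":0,"tx":0,"ty":0,"tz":-0.02,"fingers":0.8}]' 70; python3 go.py 619 297 80 96
python3 - <<'E'
from m import *
c=snap('side');cv2.imwrite('pics/s4.png',cv2.resize(c['frame'][190:300,220:370],(800,587))[...,::-1])
E
```

```text
clock: 23.35
position: [0.4503, 0.1719, 0.0821]
ee_rot: [0.102, -3.132, -0.005]
ft_force: [-0.4, 0.1, -1.7]
opening: 0.0388
t23.4 pos [450.3 171.9  82.1] yaw93.7 rot [ 0.2 -0.5 -2.3] then shift mm [-180.8  106.7    2.1] q6 -82 F [-0.4  0.1 -1.7] op 38.8
```

View pics/s4.png

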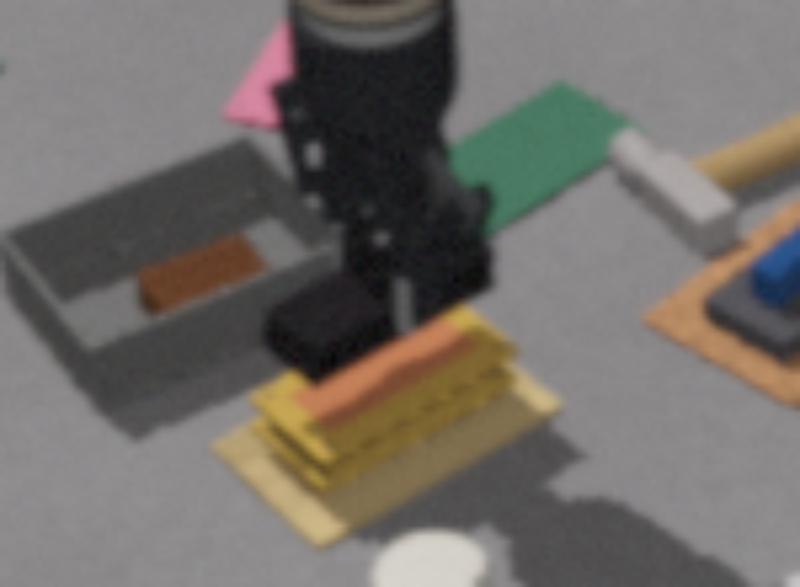

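```bash
python3 -m crank '[{"rx":0,"ry":0,"rz":0,"tx":-0.005,"ty":0.003,"tz":-0.015,"fingers":0.8},{"rx":0,"ry":0,"rz":-2,"tx":-0.015,"ty":0.009,"tz":-0.005,"fingers":0.8},{"rx":0,"ry":0,"rz":0,"tx":-0.025,"ty":0.014,"tz":0,"fingers":0.8},{"rx":0,"ry":0,"rz":0,"tx":-0.025,"ty":0.014,"tz":0,"fingers":0.8},{"rx":0,"ry":0,"rz":0,"tx":-0.025,"ty":0.014,"tz":0,"fingers":0.8},{"rx":0,"ry":0,"rz":0,"tx":-0.025,"ty":0.014,"tz":0,"fingers":0.8},{"rx":0,"ry":-0.5,"rz":0,"tx":-0.02,"ty":0.014,"tz":0,"fingers":0.8},{"rx":0,"ry":0,"rz":0,"tx":-0.015,"ty":0.009,"tz":0,"fingers":0.8},{"rx":0,"ry":0,"rz":0,"tx":-0.006,"ty":0.003,"tz":0,"fingers":0.8},{"rx":0,"ry":0,"rz":0,"tx":0,"ty":0,"tz":0,"fingers":0.8}]'; python3 go.py 619 297 30 96
```

```text
clock: 24.4
position: [0.6074, 0.2847, 0.1022]
ee_rot: [-0.158, 3.133, 0.006]
ft_force: [-0.1, -0.5, -0.8]
opening: 0.0385
t24.4 pos [607.4 284.7 102.2] yaw95.8 rot [ 0.2  0.3 -0.2] then shift mm [-12.8  11.   72.2] q6 -77 F [-0.1 -0.5 -0.8] op 38.5
```

```bash
python3 -m crank '[{"rx":0,"ry":0,"rz":0,"tx":-0.004,"ty":0.003,"tz":0,"fingers":0.8},{"rx":0,"ry":0,"rz":0,"tx":-0.005,"ty":0.004,"tz":0,"fingers":0.8},{"rx":0,"ry":0,"rz":0,"tx":-0.002,"ty":0.002,"tz":0.01,"fingers":0.8},{"rx":0,"ry":0,"rz":0,"tx":0,"ty":0,"tz":0.018,"fingers":0.8},{"rx":0,"ry":0,"rz":0,"tx":0,"ty":0,"tz":0.018,"fingers":0.8},{"rx":0,"ry":0,"rz":0,"tx":0,"ty":0,"tz":0.015,"fingers":0.8},{"rx":0,"ry":0,"rz":0,"tx":0,"ty":0,"tz":0.006,"fingers":0.8},{"rx":0,"ry":0,"rz":0,"tx":0,"ty":0,"tz":0,"fingers":0.8},{"rx":0,"ry":0,"rz":0,"tx":0,"ty":0,"tz":0,"fingers":0.8},{"rx":0,"ry":0,"rz":0,"tx":0,"ty":0,"tz":0,"fingers":0.8}]'; python3 go.py 619 297 9 96
```

```text
clock: 25.4
position: [0.6132, 0.2927, 0.0261]
ee_rot: [0.157, -3.134, -0.001]
ft_force: [0.5, -0.3, -0.9]
opening: 0.0385
t25.4 pos [613.2 292.7  26.1] yaw95.7 rot [ 0.1 -0.2 -0.3] then shift mm [-6.2  3.7 17.1] q6 -76 F [ 0.5 -0.3 -0.9] op 38.5
```

```bash
python3 -m crank '[{"rx":0,"ry":0,"rz":0,"tx":-0.003,"ty":0.002,"tz":0,"fingers":0.8},{"rx":0,"ry":0,"rz":0,"tx":-0.002,"ty":0.001,"tz":0.003,"fingers":0.8},{"rx":0,"ry":0,"rz":0,"tx":0,"ty":0,"tz":0.004,"fingers":0.8},{"rx":0,"ry":0,"rz":0,"tx":0,"ty":0,"tz":0.003,"fingers":0.8},{"rx":0,"ry":0,"rz":0,"tx":0,"ty":0,"tz":0.002,"fingers":0.8},{"rx":0,"ry":0,"rz":0,"tx":0,"ty":0,"tz":0.002,"fingers":0.8},{"rx":0,"ry":0,"rz":0,"tx":0,"ty":0,"tz":0,"fingers":0.8},{"rx":0,"ry":0,"rz":0,"tx":0,"ty":0,"tz":0,"fingers":0.8},{"rx":0,"ry":0,"rz":0,"tx":0,"ty":0,"tz":0,"fingers":0.8},{"rx":0,"ry":0,"rz":0,"tx":0,"ty":0,"tz":0,"fingers":0.8}]'; python3 go.py 619 297 9 96
```

```text
clock: 26.4
position: [0.6206, 0.2974, 0.014]
ee_rot: [-0.157, 3.136, 0.004]
ft_force: [0.6, 0.4, -1.5]
opening: 0.0382
t26.4 pos [620.6 297.4  14. ] yaw95.7 rot [ 0.1  0.1 -0.3] then shift mm [ 1.6 -0.2  5. ] q6 -76 F [ 0.6  0.4 -1.5] op 38.2
```

Down to contact, release, lift.

```bash
python3 -m crank '[{"rx":0,"ry":0,"rz":0,"tx":0,"ty":0,"tz":0.002,"fingers":0.8},{"rx":0,"ry":0,"rz":0,"tx":0,"ty":0,"tz":0.002,"fingers":0.8},{"rx":0,"ry":0,"rz":0,"tx":0,"ty":0,"tz":0.002,"fingers":0.8},{"rx":0,"ry":0,"rz":0,"tx":0,"ty":0,"tz":0,"fingers":0.8},{"rx":0,"ry":0,"rz":0,"tx":0,"ty":0,"tz":0,"fingers":0.4},{"rx":0,"ry":0,"rz":0,"tx":0,"ty":0,"tz":0,"fingers":0.4},{"rx":0,"ry":0,"rz":0,"tx":0,"ty":0,"tz":0,"fingers":0.4},{"rx":0,"ry":0,"rz":0,"tx":0,"ty":0,"tz":-0.01,"fingers":0.4},{"rx":0,"ry":0,"rz":0,"tx":0,"ty":0,"tz":-0.025,"fingers":0.4},{"rx":0,"ry":0,"rz":0,"tx":0,"ty":0,"tz":-0.035,"fingers":0.4}]'; python3 go.py 450 173 120 92
```

```text
clock: 27.4
position: [0.6166, 0.2957, 0.0748]
ee_rot: [0.156, -3.129, 0.001]
ft_force: [1.7, -0.3, 0.3]
opening: 0.0511
t27.4 pos [616.6 295.7  74.8] yaw95.7 rot [-0.  -0.5  3.7] then shift mm [ 170.8 -116.8  -45.2] q6 -76 F [ 1.7 -0.3  0.3] op 51.1
```

```bash
python3 -m crank '[{"rx":0,"ry":0,"rz":0,"tx":0.005,"ty":-0.003,"tz":-0.025,"fingers":0.1},{"rx":0,"ry":0,"rz":2,"tx":0.015,"ty":-0.01,"tz":-0.015,"fingers":0.1},{"rx":0,"ry":0,"rz":1.5,"tx":0.025,"ty":-0.018,"tz":0,"fingers":0.1},{"rx":0,"ry":0,"rz":0,"tx":0.028,"ty":-0.018,"tz":0,"fingers":0.1},{"rx":0,"ry":0,"rz":0,"tx":0.028,"ty":-0.018,"tz":0,"fingers":0.1},{"rx":0,"ry":0,"rz":0,"tx":0.025,"ty":-0.018,"tz":0,"fingers":0.1},{"rx":0,"ry":0,"rz":0,"tx":0.018,"ty":-0.012,"tz":0,"fingers":0.1},{"rx":0,"ry":0,"rz":0,"tx":0.008,"ty":-0.006,"tz":0,"fingers":0.1},{"rx":0,"ry":0,"rz":0,"tx":0,"ty":0,"tz":0,"fingers":0.1},{"rx":0,"ry":0,"rz":0,"tx":0,"ty":0,"tz":0,"fingers":0.1}]'; python3 go.py 449 173.3 50 92.2;python3 - <<'E'
from m import *
for n,d in(('side',0),('top',0)):
    c=snap(n);P=pts(c);Z=P[...,2]*1000
    st=np.hypot(P[...,0]-.449,P[...,1]-.173)<.08
    rect(P,st&(Z>37)&(Z<43),n+' blank')
    st=np.hypot(P[...,0]-.619,P[...,1]-.297)<.07
    rect(P,st&(Z>25)&(Z<31),n+' spacers');rect(P,st&(Z>3)&(Z<6.5),n+' board')
E
```

```text
clock: 28.4
position: [0.4752, 0.1854, 0.1329]
ee_rot: [-0.057, 3.119, 0.012]
ft_force: [0.5, -0.2, -0.5]
opening: 0.0769
t28.4 pos [475.2 185.4 132.9] yaw92.1 rot [ 0.4  1.3 -0.1] then shift mm [ 26.6 -11.1  82.9] q6 -79 F [ 0.5 -0.2 -0.5] op 76.9
side blank: n631 c=(448.0,173.8) z=40.7 L=122.3 W=66.0 longaxis=1.0
side spacers: n166 c=(620.4,277.5) z=28.4 L=111.7 W=80.5 longaxis=8.2
side board: n172 c=(611.5,288.8) z=4.5 L=133.6 W=111.9 longaxis=-41.7
top blank: n245 c=(467.8,175.6) z=40.0 L=62.1 W=36.2 longaxis=-76.8
top spacers: n295 c=(646.0,282.0) z=28.2 L=80.0 W=66.2 longaxis=-80.4
top board: n269 c=(630.6,312.0) z=4.6 L=134.2 W=100.5 longaxis=-42.2
```

```bash
python3 -m crank '[{"rx":0.3,"ry":1,"rz":0,"tx":0.006,"ty":-0.003,"tz":0,"fingers":0.1},{"rx":0,"ry":0,"rz":0,"tx":0.009,"ty":-0.004,"tz":0,"fingers":0.1},{"rx":0,"ry":0,"rz":0,"tx":0.006,"ty":-0.002,"tz":0.005,"fingers":0.1},{"rx":0,"ry":0,"rz":0,"tx":0.002,"ty":-0.001,"tz":0.015,"fingers":0.1},{"rx":0,"ry":0,"rz":0,"tx":0,"ty":0,"tz":0.02,"fingers":0.1},{"rx":0,"ry":0,"rz":0,"tx":0,"ty":0,"tz":0.02,"fingers":0.1},{"rx":0,"ry":0,"rz":0,"tx":0,"ty":0,"tz":0.008,"fingers":0.1},{"rx":0,"ry":0,"rz":0,"tx":0,"ty":0,"tz":0,"fingers":0.1},{"rx":0,"ry":0,"rz":0,"tx":0,"ty":0,"tz":0,"fingers":0.1},{"rx":0,"ry":0,"rz":0,"tx":0,"ty":0,"tz":0,"fingers":0.1}]'; python3 go.py 449 173.3 31 92.2
```

```text
clock: 29.5
position: [0.4516, 0.1749, 0.0622]
ee_rot: [-0.061, 3.138, 0.003]
ft_force: [0.2, 0.2, -0.7]
opening: 0.0768
t29.5 pos [451.6 174.9  62.2] yaw92.2 rot [0.1 0.2 0. ] then shift mm [ 2.7 -1.4 31.2] q6 -79 F [ 0.2  0.2 -0.7] op 76.8
```

```bash
python3 -m crank '[{"rx":0,"ry":0,"rz":0,"tx":0.002,"ty":-0.001,"tz":0.006,"fingers":0.1},{"rx":0,"ry":0,"rz":0,"tx":0,"ty":0,"tz":0.009,"fingers":0.1},{"rx":0,"ry":0,"rz":0,"tx":0,"ty":0,"tz":0.007,"fingers":0.1},{"rx":0,"ry":0,"rz":0,"tx":0,"ty":0,"tz":0.004,"fingers":0.1},{"rx":0,"ry":0,"rz":0,"tx":0,"ty":0,"tz":0.002,"fingers":0.1},{"rx":0,"ry":0,"rz":0,"tx":0,"ty":0,"tz":0,"fingers":0.1},{"rx":0,"ry":0,"rz":0,"tx":0,"ty":0,"tz":0,"fingers":0.1},{"rx":0,"ry":0,"rz":0,"tx":0,"ty":0,"tz":0,"fingers":0.1},{"rx":0,"ry":0,"rz":0,"tx":0,"ty":0,"tz":0,"fingers":0.1},{"rx":0,"ry":0,"rz":0,"tx":0,"ty":0,"tz":0,"fingers":0.1}]'; python3 go.py 449 173.3 31 92.2
```

```text
clock: 30.5
position: [0.4519, 0.1743, 0.0341]
ee_rot: [-0.061, 3.133, 0.005]
ft_force: [0.6, 0.5, -0.3]
opening: 0.0767
t30.5 pos [451.9 174.3  34.1] yaw92.2 rot [0.2 0.5 0. ] then shift mm [ 3.  -0.9  3.1] q6 -80 F [ 0.6  0.5 -0.3] op 76.7
```

```bash
python3 -m crank '[{"rx":0,"ry":0.4,"rz":0,"tx":0.002,"ty":-0.001,"tz":0.002,"fingers":0.1},{"rx":0,"ry":0,"rz":0,"tx":0,"ty":0,"tz":0.001,"fingers":0.1},{"rx":0,"ry":0,"rz":0,"tx":0,"ty":0,"tz":0,"fingers":0.2},{"rx":0,"ry":0,"rz":0,"tx":0,"ty":0,"tz":0,"fingers":0.25},{"rx":0,"ry":0,"rz":0,"tx":0,"ty":0,"tz":0,"fingers":0.4},{"rx":0,"ry":0,"rz":0,"tx":0,"ty":0,"tz":0,"fingers":0.6},{"rx":0,"ry":0,"rz":0,"tx":0,"ty":0,"tz":0,"fingers":0.6},{"rx":0,"ry":0,"rz":0,"tx":0,"ty":0,"tz":0,"fingers":0.6},{"rx":0,"ry":0,"rz":0,"tx":0,"ty":0,"tz":0,"fingers":0.6},{"rx":0,"ry":0,"rz":0,"tx":0,"ty":0,"tz":0,"fingers":0.6}]' 90; python3 go.py 449 173.3 31 92.2; python3 -m crank '[{"rx":0,"ry":0,"rz":0,"tx":0,"ty":0,"tz":-0.005,"fingers":0.6},{"rx":0,"ry":0,"rz":0,"tx":0,"ty":0,"tz":-0.015,"fingers":0.6},{"rx":0,"ry":0,"rz":0,"tx":0,"ty":0,"tz":-0.02,"fingers":0.6},{"rx":0,"ry":0,"rz":0,"tx":0,"ty":0,"tz":-0.02,"fingers":0.6},{"rx":0,"ry":0,"rz":0,"tx":0,"ty":0,"tz":-0.02,"fingers":0.6},{"rx":0,"ry":0,"rz":0,"tx":0,"ty":0,"tz":-0.02,"fingers":0.6},{"rx":0,"ry":0,"rz":0,"tx":0,"ty":0,"tz":-0.01,"fingers":0.6},{"rx":0,"ry":0,"rz":0,"tx":0,"ty":0,"tz":0,"fingers":0.6},{"rx":0,"ry":0,"rz":0,"tx":0,"ty":0,"tz":0,"fingers":0.6},{"rx":0,"ry":0,"rz":0,"tx":0,"ty":0,"tz":0,"fingers":0.6}]'; python3 go.py 510.5 -125.3 120 -12
python3 - <<'E'
from m import *
c=snap('side');cv2.imwrite('pics/s5.png',cv2.resize(c['frame'][180:300,220:380],(800,600))[...,::-1])
E
```

```text
clock: 31.5
position: [0.4502, 0.1734, 0.0324]
ee_rot: [-0.061, 3.141, 0.005]
ft_force: [-0.2, -0.4, 0.1]
opening: 0.0556
t31.5 pos [450.2 173.4  32.4] yaw92.2 rot [0.2 0.  0. ] then shift mm [ 1.2 -0.   1.4] q6 -80 F [-0.2 -0.4  0.1] op 55.6
clock: 32.5
position: [0.4416, 0.1709, 0.1382]
ee_rot: [0.06, -3.123, 0.002]
ft_force: [0.6, 0.8, -3.2]
opening: 0.0559
t32.5 pos [441.6 170.9 138.2] yaw92.2 rot [  0.7  -0.9 -75.8] then shift mm [ 275.4 -129.    18.2] q6 -80 F [ 0.6  0.8 -3.2] op 55.9
```

View pics/s5.png

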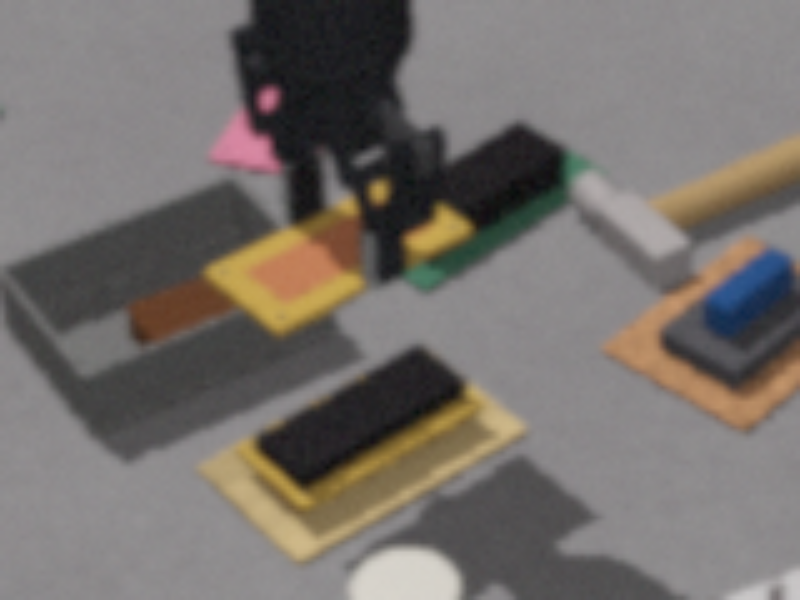

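```bash
python3 -m crank '[{"rx":0,"ry":0,"rz":5,"tx":0,"ty":0,"tz":-0.002,"fingers":0.6},{"rx":0,"ry":0,"rz":8,"tx":0,"ty":0,"tz":-0.002,"fingers":0.6},{"rx":0,"ry":0,"rz":8,"tx":0,"ty":0,"tz":-0.002,"fingers":0.6},{"rx":0,"ry":0,"rz":8,"tx":0,"ty":0,"tz":-0.002,"fingers":0.6},{"rx":0,"ry":0,"rz":8,"tx":0,"ty":0,"tz":-0.002,"fingers":0.6},{"rx":0,"ry":0,"rz":8,"tx":0,"ty":0,"tz":-0.002,"fingers":0.6},{"rx":0,"ry":0,"rz":8,"tx":0,"ty":0,"tz":-0.002,"fingers":0.6},{"rx":0,"ry":0,"rz":8,"tx":0,"ty":0,"tz":-0.002,"fingers":0.6},{"rx":0,"ry":0,"rz":8,"tx":0,"ty":0,"tz":-0.002,"fingers":0.6},{"rx":0,"ry":0,"rz":8,"tx":0,"ty":0,"tz":-0.002,"fingers":0.6}]'; python3 -m crank '[{"rx":0,"ry":0,"rz":8,"tx":0,"ty":0,"tz":-0.002,"fingers":0.6},{"rx":0,"ry":0,"rz":8,"tx":0,"ty":0,"tz":-0.002,"fingers":0.6},{"rx":0,"ry":0,"rz":5,"tx":0,"ty":0,"tz":-0.001,"fingers":0.6},{"rx":0,"ry":0,"rz":3,"tx":-0.01,"ty":0,"tz":0,"fingers":0.6},{"rx":0,"ry":0,"rz":0,"tx":-0.02,"ty":0.002,"tz":0,"fingers":0.6},{"rx":0,"ry":0,"rz":0,"tx":-0.02,"ty":0.003,"tz":0,"fingers":0.6},{"rx":0,"ry":0,"rz":0,"tx":-0.02,"ty":0.003,"tz":0,"fingers":0.6},{"rx":0,"ry":0,"rz":0,"tx":-0.02,"ty":0.003,"tz":0,"fingers":0.6},{"rx":0,"ry":0,"rz":0,"tx":-0.02,"ty":0.003,"tz":0,"fingers":0.6},{"rx":0,"ry":0,"rz":0,"tx":-0.01,"ty":0.003,"tz":0,"fingers":0.6}]'; python3 go.py 510.5 -125.3 120 -12
```

```text
clock: 33.55
position: [0.4329, 0.1687, 0.1456]
ee_rot: [-1.957, -2.419, 0.051]
ft_force: [0.9, -0.6, -2.6]
opening: 0.0558
clock: 34.55
position: [0.4153, 0.0444, 0.1413]
ee_rot: [-2.431, -1.937, 0.086]
ft_force: [0.3, 0.1, -3.8]
opening: 0.0555
t34.5 pos [415.3  44.4 141.3] yaw-12.9 rot [-3.4  1.3 -0.9] then shift mm [-146.2  128.4   21.3] q6 10 F [ 0.3  0.1 -3.8] op 55.5
```

```bash
python3 -m crank '[{"rx":-1,"ry":0.4,"rz":0,"tx":-0.018,"ty":0.012,"tz":0,"fingers":0.6},{"rx":-1,"ry":0.4,"rz":-0.5,"tx":-0.02,"ty":0.018,"tz":0,"fingers":0.6},{"rx":-1,"ry":0.4,"rz":-0.4,"tx":-0.02,"ty":0.018,"tz":0,"fingers":0.6},{"rx":-0.4,"ry":0,"rz":0,"tx":-0.02,"ty":0.018,"tz":0,"fingers":0.6},{"rx":0,"ry":0,"rz":0,"tx":-0.02,"ty":0.018,"tz":0,"fingers":0.6},{"rx":0,"ry":0,"rz":0,"tx":-0.018,"ty":0.016,"tz":0,"fingers":0.6},{"rx":0,"ry":0,"rz":0,"tx":-0.01,"ty":0.01,"tz":0,"fingers":0.6},{"rx":0,"ry":0,"rz":0,"tx":-0.004,"ty":0.005,"tz":0,"fingers":0.6},{"rx":0,"ry":0,"rz":0,"tx":0,"ty":0,"tz":0,"fingers":0.6},{"rx":0,"ry":0,"rz":0,"tx":0,"ty":0,"tz":0,"fingers":0.6}]'; python3 go.py 510.5 -125.3 60 -12
```

```text
clock: 35.55
position: [0.4989, -0.1102, 0.1323]
ee_rot: [-2.434, -1.967, 0.006]
ft_force: [0.1, -0.1, -3.5]
opening: 0.0554
t35.5 pos [ 498.9 -110.2  132.3] yaw-12.1 rot [-0.7 -0.3 -0.1] then shift mm [-12.3  14.5  72.3] q6 -8 F [ 0.1 -0.1 -3.5] op 55.4
```

```bash
python3 -m crank '[{"rx":-0.3,"ry":-0.2,"rz":0,"tx":-0.004,"ty":0.005,"tz":0,"fingers":0.6},{"rx":-0.2,"ry":0,"rz":0,"tx":-0.004,"ty":0.005,"tz":0,"fingers":0.6},{"rx":0,"ry":0,"rz":0,"tx":-0.002,"ty":0.002,"tz":0.005,"fingers":0.6},{"rx":0,"ry":0,"rz":0,"tx":0,"ty":0,"tz":0.012,"fingers":0.6},{"rx":0,"ry":0,"rz":0,"tx":0,"ty":0,"tz":0.016,"fingers":0.6},{"rx":0,"ry":0,"rz":0,"tx":0,"ty":0,"tz":0.016,"fingers":0.6},{"rx":0,"ry":0,"rz":0,"tx":0,"ty":0,"tz":0.01,"fingers":0.6},{"rx":0,"ry":0,"rz":0,"tx":0,"ty":0,"tz":0,"fingers":0.6},{"rx":0,"ry":0,"rz":0,"tx":0,"ty":0,"tz":0,"fingers":0.6},{"rx":0,"ry":0,"rz":0,"tx":0,"ty":0,"tz":0,"fingers":0.6}]'; python3 go.py 510.5 -125.3 60 -12;  python3 - <<'E'
from m import *
c=snap('top');P=pts(c);Z=P[...,2]*1000
hsv=cv2.cvtColor(c['frame'],cv2.COLOR_RGB2HSV)
m=(hsv[...,1]>110)&(hsv[...,0]>5)&(hsv[...,0]<32)&(np.hypot(P[...,0]-.51,P[...,1]+.125)<.09)
rect(P,m&(Z>55)&(Z<90),'held blank')
cv2.imwrite('pics/t6.png',cv2.resize(c['frame'][225:315,380:500],(800,600),interpolation=cv2.INTER_CUBIC)[...,::-1])
E
python3 go.py 510.5 -125.3 60 -12
```

```text
clock: 36.55
position: [0.5071, -0.12, 0.0678]
ee_rot: [-2.435, -1.975, 0.003]
ft_force: [-0.5, -0.6, -2.5]
opening: 0.0555
t36.5 pos [ 507.1 -120.    67.8] yaw-11.9 rot [-0.3 -0.1  0.1] then shift mm [-4.5  4.4  7.8] q6 -9 F [-0.5 -0.6 -2.5] op 55.5
held blank: n345 c=(518.2,-74.7) z=75.2 L=58.7 W=35.5 longaxis=-14.4
t36.6 pos [ 507.4 -120.1   68.1] yaw-11.9 rot [-0.3 -0.1  0.1] then shift mm [-4.4  4.1  8.1] q6 -9 F [ 0.4 -0.4 -4.4] op 56.0
```

View pics/t6.png

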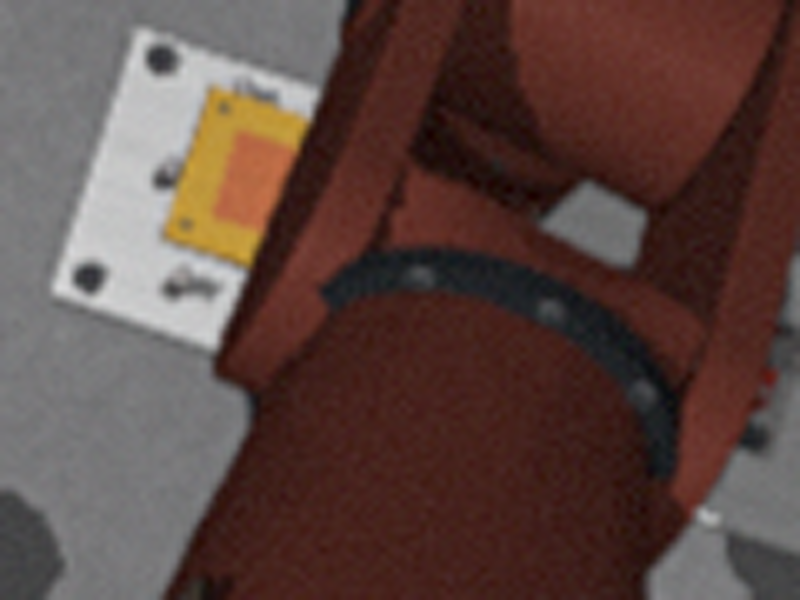

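```bash
python3 -m crank '[{"rx":-0.2,"ry":0,"rz":0,"tx":-0.002,"ty":0.001,"tz":0.003,"fingers":0.6},{"rx":0,"ry":0,"rz":0,"tx":-0.002,"ty":0.001,"tz":0.004,"fingers":0.6},{"rx":0,"ry":0,"rz":0,"tx":-0.001,"ty":0.001,"tz":0.002,"fingers":0.6},{"rx":0,"ry":0,"rz":0,"tx":0,"ty":0,"tz":0,"fingers":0.6},{"rx":0,"ry":0,"rz":0,"tx":0,"ty":0,"tz":0,"fingers":0.6},{"rx":0,"ry":0,"rz":0,"tx":0,"ty":0,"tz":0,"fingers":0.6},{"rx":0,"ry":0,"rz":0,"tx":0,"ty":0,"tz":0,"fingers":0.6},{"rx":0,"ry":0,"rz":0,"tx":0,"ty":0,"tz":0,"fingers":0.6},{"rx":0,"ry":0,"rz":0,"tx":0,"ty":0,"tz":0,"fingers":0.6},{"rx":0,"ry":0,"rz":0,"tx":0,"ty":0,"tz":0,"fingers":0.6}]'; python3 go.py 510.4 -127 45 -12
```

```text
clock: 37.6
position: [0.5115, -0.1269, 0.0608]
ee_rot: [2.438, 1.978, 0.005]
ft_force: [0.9, -1.1, -3.8]
opening: 0.056
t37.6 pos [ 511.5 -126.9   60.8] yaw-11.9 rot [ 0.2 -0.1  0.1] then shift mm [-0.3 -1.1 15.8] q6 -10 F [ 0.9 -1.1 -3.8] op 56.0
```

```bash
python3 -m crank '[{"rx":0,"ry":0,"rz":0,"tx":0,"ty":-0.001,"tz":0.004,"fingers":0.6},{"rx":0,"ry":0,"rz":0,"tx":0,"ty":0,"tz":0.006,"fingers":0.6},{"rx":0,"ry":0,"rz":0,"tx":0,"ty":0,"tz":0.006,"fingers":0.6},{"rx":0,"ry":0,"rz":0,"tx":0,"ty":0,"tz":0.005,"fingers":0.6},{"rx":0,"ry":0,"rz":0,"tx":0,"ty":0,"tz":0.004,"fingers":0.6},{"rx":0,"ry":0,"rz":0,"tx":0,"ty":0,"tz":0.001,"fingers":0.6},{"rx":0,"ry":0,"rz":0,"tx":0,"ty":0,"tz":0,"fingers":0.6},{"rx":0,"ry":0,"rz":0,"tx":0,"ty":0,"tz":0,"fingers":0.6},{"rx":0,"ry":0,"rz":0,"tx":0,"ty":0,"tz":0,"fingers":0.6},{"rx":0,"ry":0,"rz":0,"tx":0,"ty":0,"tz":0,"fingers":0.6}]'; python3 go.py 510.4 -127 20 -12
```

```text
clock: 38.6
position: [0.5103, -0.1265, 0.0319]
ee_rot: [2.439, 1.978, 0.005]
ft_force: [0.4, -0.9, -4.1]
opening: 0.0556
t38.6 pos [ 510.3 -126.5   31.9] yaw-11.9 rot [ 0.2 -0.1  0.1] then shift mm [-0.5  0.2 11.9] q6 -10 F [ 0.4 -0.9 -4.1] op 55.6
```

No dowel contact (the force is just the weight). Down onto the strip, release, lift.

```bash
python3 -m crank '[{"rx":0,"ry":0,"rz":0,"tx":0,"ty":0,"tz":0.003,"fingers":0.6},{"rx":0,"ry":0,"rz":0,"tx":0,"ty":0,"tz":0.004,"fingers":0.6},{"rx":0,"ry":0,"rz":0,"tx":0,"ty":0,"tz":0.003,"fingers":0.6},{"rx":0,"ry":0,"rz":0,"tx":0,"ty":0,"tz":0.002,"fingers":0.6},{"rx":0,"ry":0,"rz":0,"tx":0,"ty":0,"tz":0,"fingers":0.6},{"rx":0,"ry":0,"rz":0,"tx":0,"ty":0,"tz":0,"fingers":0.6},{"rx":0,"ry":0,"rz":0,"tx":0,"ty":0,"tz":0,"fingers":0.6},{"rx":0,"ry":0,"rz":0,"tx":0,"ty":0,"tz":0,"fingers":0.6},{"rx":0,"ry":0,"rz":0,"tx":0,"ty":0,"tz":0,"fingers":0.6},{"rx":0,"ry":0,"rz":0,"tx":0,"ty":0,"tz":0,"fingers":0.6}]'; python3 go.py 510.4 -127 18.4 -12
```

```text
clock: 39.6
position: [0.5109, -0.1267, 0.0194]
ee_rot: [2.438, 1.978, 0.006]
ft_force: [-0.8, -0.0, -3.4]
opening: 0.0556
t39.6 pos [ 510.9 -126.7   19.4] yaw-11.9 rot [ 0.2 -0.1  0.1] then shift mm [-0.4 -0.4  1. ] q6 -10 F [-0.8 -0.  -3.4] op 55.6
```

```bash
python3 -m crank '[{"rx":0,"ry":0,"rz":0,"tx":0,"ty":0,"tz":0.001,"fingers":0.6},{"rx":0,"ry":0,"rz":0,"tx":0,"ty":0,"tz":0,"fingers":0.15},{"rx":0,"ry":0,"rz":0,"tx":0,"ty":0,"tz":0,"fingers":0.15},{"rx":0,"ry":0,"rz":0,"tx":0,"ty":0,"tz":0,"fingers":0.15},{"rx":0,"ry":0,"rz":0,"tx":0,"ty":0,"tz":0,"fingers":0.15},{"rx":0,"ry":0,"rz":0,"tx":0,"ty":0,"tz":-0.01,"fingers":0.15},{"rx":0,"ry":0,"rz":0,"tx":0,"ty":0,"tz":-0.025,"fingers":0.15},{"rx":0,"ry":0,"rz":0,"tx":0,"ty":0,"tz":-0.03,"fingers":0.15},{"rx":0,"ry":0,"rz":0,"tx":0,"ty":0,"tz":-0.03,"fingers":0.15},{"rx":0,"ry":0,"rz":0,"tx":0,"ty":0,"tz":-0.03,"fingers":0.3}]'; python3 -m crank '[{"rx":0,"ry":0,"rz":-5,"tx":0.01,"ty":0,"tz":-0.005,"fingers":0.35},{"rx":0,"ry":0,"rz":-8,"tx":0.02,"ty":0,"tz":-0.002,"fingers":0.35},{"rx":0,"ry":0,"rz":-8,"tx":0.03,"ty":0,"tz":-0.002,"fingers":0.35},{"rx":0,"ry":0,"rz":-8,"tx":0.03,"ty":0.01,"tz":-0.002,"fingers":0.35},{"rx":0,"ry":0,"rz":-8,"tx":0.03,"ty":0.01,"tz":-0.002,"fingers":0.35},{"rx":0,"ry":0,"rz":-8,"tx":0.03,"ty":0.02,"tz":-0.002,"fingers":0.35},{"rx":0,"ry":0,"rz":-8,"tx":0.02,"ty":0.03,"tz":-0.002,"fingers":0.35},{"rx":0,"ry":0,"rz":-8,"tx":0.02,"ty":0.03,"tz":-0.002,"fingers":0.35},{"rx":0,"ry":0,"rz":-8,"tx":0.01,"ty":0.03,"tz":-0.002,"fingers":0.35},{"rx":0,"ry":0,"rz":-8,"tx":0.01,"ty":0.03,"tz":-0.002,"fingers":0.35}]'
python3 - <<'E'
from m import *
for n in('top','side'):
    c=snap(n);P=pts(c);Z=P[...,2]*1000
    S=cv2.cvtColor(c['frame'],cv2.COLOR_RGB2HSV)[...,1]
    rect(P,(np.hypot(P[...,0]-.51,P[...,1]+.125)<.075)&(Z>23)&(Z<29)&(S>80),n+' blank in nest')
    rect(P,(np.hypot(P[...,0]-.452,P[...,1]-.173)<.08)&(Z>31)&(Z<37),n+' spacer3')
    rect(P,(np.hypot(P[...,0]-.452,P[...,1]-.173)<.08)&(Z>19.5)&(Z<25),n+' blank2')
    rect(P,(np.hypot(P[...,0]-.62,P[...,1]-.297)<.063)&(Z>25.5)&(Z<31)&(c['frame'].max(2)<70),n+' pile')
E
python3 go.py 451.5 173 120 94
```

```text
clock: 40.6
position: [0.509, -0.1263, 0.1477]
ee_rot: [-2.439, -1.978, -0.002]
ft_force: [1.1, -0.5, 0.1]
opening: 0.0602
clock: 41.6
position: [0.5698, 0.1658, 0.1909]
ee_rot: [0.6, 3.054, -0.001]
ft_force: [-0.3, -0.0, -0.2]
opening: 0.0557
top blank in nest: n857 c=(514.3,-123.0) z=26.1 L=119.7 W=60.2 longaxis=78.7
top spacer3: n0 c=(0.0,0.0) z=nan L=0.0 W=0.0 longaxis=0.0
top blank2: n0 c=(0.0,0.0) z=nan L=0.0 W=0.0 longaxis=0.0
top pile: n466 c=(619.9,298.5) z=28.4 L=107.9 W=38.7 longaxis=8.7
side blank in nest: n902 c=(511.4,-124.3) z=26.5 L=121.2 W=60.9 longaxis=77.8
side spacer3: n402 c=(447.0,172.9) z=34.5 L=111.2 W=44.3 longaxis=1.2
side blank2: n182 c=(446.1,174.6) z=22.8 L=120.3 W=62.8 longaxis=2.0
side pile: n250 c=(616.7,296.3) z=28.6 L=112.0 W=42.8 longaxis=5.4
t41.7 pos [570.1 168.  191.4] yaw67.7 rot [  0.1   1.7 -26.3] then shift mm [118.   13.2  71.4] q6 -58 F [ 0.8 -0.9  0.6] op 55.0
  return _methods._mean(a, axis=axis, dtype=dtype,
  ret = ret.dtype.type(ret / rcount)
```

```bash
python3 -m crank '[{"rx":0,"ry":0,"rz":-8,"tx":0,"ty":0,"tz":0,"fingers":0.35},{"rx":0,"ry":0,"rz":-8,"tx":0.005,"ty":0,"tz":0,"fingers":0.35},{"rx":0,"ry":0.8,"rz":-6,"tx":0.015,"ty":0.002,"tz":0,"fingers":0.35},{"rx":0,"ry":0.8,"rz":-2,"tx":0.022,"ty":0.003,"tz":0,"fingers":0.35},{"rx":0,"ry":0,"rz":0,"tx":0.025,"ty":0.003,"tz":0.005,"fingers":0.35},{"rx":0,"ry":0,"rz":0,"tx":0.022,"ty":0.002,"tz":0.015,"fingers":0.35},{"rx":0,"ry":0,"rz":0,"tx":0.012,"ty":0.001,"tz":0.025,"fingers":0.35},{"rx":0,"ry":0,"rz":0,"tx":0.005,"ty":0,"tz":0.015,"fingers":0.35},{"rx":0,"ry":0,"rz":0,"tx":0,"ty":0,"tz":0,"fingers":0.35},{"rx":0,"ry":0,"rz":0,"tx":0,"ty":0,"tz":0,"fingers":0.35}]';python3 go.py 449 173.5 60 92
```

```text
clock: 42.7
position: [0.4611, 0.1732, 0.135]
ee_rot: [-0.051, 3.134, -0.011]
ft_force: [-0.2, 1.1, 1.0]
opening: 0.0556
t42.7 pos [461.1 173.2 135. ] yaw91.9 rot [-0.4  0.4 -0.1] then shift mm [12.1  0.7 75. ] q6 -79 F [-0.2  1.1  1. ] op 55.6
```

```bash
python3 -m crank '[{"rx":0,"ry":0.3,"rz":0,"tx":0.004,"ty":0,"tz":0,"fingers":0.35},{"rx":0,"ry":0,"rz":0,"tx":0.004,"ty":0.001,"tz":0.005,"fingers":0.35},{"rx":0,"ry":0,"rz":0,"tx":0.002,"ty":0,"tz":0.015,"fingers":0.35},{"rx":0,"ry":0,"rz":0,"tx":0,"ty":0,"tz":0.02,"fingers":0.35},{"rx":0,"ry":0,"rz":0,"tx":0,"ty":0,"tz":0.02,"fingers":0.35},{"rx":0,"ry":0,"rz":0,"tx":0,"ty":0,"tz":0.015,"fingers":0.35},{"rx":0,"ry":0,"rz":0,"tx":0,"ty":0,"tz":0.005,"fingers":0.35},{"rx":0,"ry":0,"rz":0,"tx":0,"ty":0,"tz":0,"fingers":0.35},{"rx":0,"ry":0,"rz":0,"tx":0,"ty":0,"tz":0,"fingers":0.35},{"rx":0,"ry":0,"rz":0,"tx":0,"ty":0,"tz":0,"fingers":0.35}]';python3 go.py 449 173.5 26 92
```

```text
clock: 43.7
position: [0.4601, 0.1747, 0.061]
ee_rot: [-0.046, 3.122, -0.006]
ft_force: [0.7, -0.1, 0.2]
opening: 0.0555
t43.7 pos [460.1 174.7  61. ] yaw91.7 rot [-0.2  1.1 -0.3] then shift mm [11.2 -0.8 35. ] q6 -78 F [ 0.7 -0.1  0.2] op 55.5
```

```bash
python3 -m crank '[{"rx":0,"ry":0.6,"rz":0,"tx":0.004,"ty":0,"tz":0,"fingers":0.35},{"rx":0,"ry":0.3,"rz":0,"tx":0.004,"ty":-0.001,"tz":0,"fingers":0.35},{"rx":0,"ry":0,"rz":0,"tx":0.003,"ty":0,"tz":0.003,"fingers":0.35},{"rx":0,"ry":0,"rz":0,"tx":0.001,"ty":0,"tz":0.006,"fingers":0.35},{"rx":0,"ry":0,"rz":0,"tx":0,"ty":0,"tz":0.006,"fingers":0.35},{"rx":0,"ry":0,"rz":0,"tx":0,"ty":0,"tz":0.006,"fingers":0.35},{"rx":0,"ry":0,"rz":0,"tx":0,"ty":0,"tz":0.004,"fingers":0.35},{"rx":0,"ry":0,"rz":0,"tx":0,"ty":0,"tz":0.002,"fingers":0.35},{"rx":0,"ry":0,"rz":0,"tx":0,"ty":0,"tz":0,"fingers":0.35},{"rx":0,"ry":0,"rz":0,"tx":0,"ty":0,"tz":0,"fingers":0.35}]';python3 go.py 449 173.5 26 92
```

```text
clock: 44.7
position: [0.4483, 0.1734, 0.0329]
ee_rot: [-0.046, 3.136, -0.006]
ft_force: [-0.0, -0.5, 0.4]
opening: 0.0555
t44.7 pos [448.3 173.4  32.9] yaw91.7 rot [-0.2  0.3 -0.3] then shift mm [-0.8  0.1  6.9] q6 -79 F [-0.  -0.5  0.4] op 55.5
```

```bash
python3 -m crank '[{"rx":0,"ry":0.2,"rz":0,"tx":0,"ty":0,"tz":0.003,"fingers":0.35},{"rx":0,"ry":0,"rz":0,"tx":0,"ty":0,"tz":0.003,"fingers":0.35},{"rx":0,"ry":0,"rz":0,"tx":0,"ty":0,"tz":0.001,"fingers":0.35},{"rx":0,"ry":0,"rz":0,"tx":0,"ty":0,"tz":0,"fingers":0.4},{"rx":0,"ry":0,"rz":0,"tx":0,"ty":0,"tz":0,"fingers":0.5},{"rx":0,"ry":0,"rz":0,"tx":0,"ty":0,"tz":0,"fingers":0.6},{"rx":0,"ry":0,"rz":0,"tx":0,"ty":0,"tz":0,"fingers":0.8},{"rx":0,"ry":0,"rz":0,"tx":0,"ty":0,"tz":0,"fingers":0.8},{"rx":0,"ry":0,"rz":0,"tx":0,"ty":0,"tz":0,"fingers":0.8},{"rx":0,"ry":0,"rz":0,"tx":0,"ty":0,"tz":0,"fingers":0.8}]';python3 go.py 449 173.5 26 92; python3 -m crank '[{"rx":0,"ry":0,"rz":0,"tx":0,"ty":0,"tz":-0.005,"fingers":0.8},{"rx":0,"ry":0,"rz":0,"tx":0,"ty":0,"tz":-0.015,"fingers":0.8},{"rx":0,"ry":0,"rz":0,"tx":0,"ty":0,"tz":-0.02,"fingers":0.8},{"rx":0,"ry":0,"rz":-2,"tx":-0.005,"ty":0.003,"tz":-0.02,"fingers":0.8},{"rx":0,"ry":0,"rz":-2,"tx":-0.015,"ty":0.009,"tz":-0.01,"fingers":0.8},{"rx":0,"ry":0,"rz":-1,"tx":-0.02,"ty":0.014,"tz":0,"fingers":0.8},{"rx":0,"ry":0,"rz":0,"tx":-0.025,"ty":0.016,"tz":0,"fingers":0.8},{"rx":0,"ry":0,"rz":0,"tx":-0.025,"ty":0.016,"tz":0,"fingers":0.8},{"rx":0,"ry":0,"rz":0,"tx":-0.025,"ty":0.016,"tz":0,"fingers":0.8},{"rx":0,"ry":0,"rz":0,"tx":-0.02,"ty":0.014,"tz":0,"fingers":0.8}]';python3 go.py 619 297.2 40 96.5
```

```text
clock: 45.7
position: [0.4493, 0.1736, 0.0265]
ee_rot: [-0.046, 3.138, -0.005]
ft_force: [-0.2, -0.3, -1.1]
opening: 0.0369
t45.7 pos [449.3 173.6  26.5] yaw91.7 rot [-0.2  0.2 -0.3] then shift mm [ 0.3 -0.1  0.5] q6 -79 F [-0.2 -0.3 -1.1] op 36.9
clock: 46.7
position: [0.5735, 0.2769, 0.0991]
ee_rot: [0.185, -3.133, 0.008]
ft_force: [-0.1, -0.4, -0.3]
opening: 0.0372
t46.7 pos [573.5 276.9  99.1] yaw96.8 rot [-0.3 -0.2  0.3] then shift mm [-47.5  15.   59.1] q6 -77 F [-0.1 -0.4 -0.3] op 37.2
```

```bash
python3 -m crank '[{"rx":0,"ry":0,"rz":0,"tx":-0.01,"ty":0.002,"tz":0,"fingers":0.8},{"rx":0,"ry":0,"rz":0,"tx":-0.012,"ty":0.003,"tz":0,"fingers":0.8},{"rx":0,"ry":0,"rz":0,"tx":-0.01,"ty":0.003,"tz":0,"fingers":0.8},{"rx":0,"ry":0,"rz":0,"tx":-0.006,"ty":0.002,"tz":0.005,"fingers":0.8},{"rx":0,"ry":0,"rz":0,"tx":-0.002,"ty":0,"tz":0.01,"fingers":0.8},{"rx":0,"ry":0,"rz":0,"tx":0,"ty":0,"tz":0.012,"fingers":0.8},{"rx":0,"ry":0,"rz":0,"tx":0,"ty":0,"tz":0.008,"fingers":0.8},{"rx":0,"ry":0,"rz":0,"tx":0,"ty":0,"tz":0,"fingers":0.8},{"rx":0,"ry":0,"rz":0,"tx":0,"ty":0,"tz":0,"fingers":0.8},{"rx":0,"ry":0,"rz":0,"tx":0,"ty":0,"tz":0,"fingers":0.8}]';python3 go.py 619.3 297.2 38 96.5
```

```text
clock: 47.7
position: [0.6107, 0.2901, 0.0581]
ee_rot: [0.186, -3.125, 0.013]
ft_force: [0.4, 0.1, -0.5]
opening: 0.0367
t47.7 pos [610.7 290.1  58.1] yaw96.8 rot [-0.4 -0.6  0.3] then shift mm [-9.4  6.1 20.1] q6 -77 F [ 0.4  0.1 -0.5] op 36.7
```

```bash
python3 -m crank '[{"rx":-0.2,"ry":-0.4,"rz":0.2,"tx":-0.004,"ty":0.002,"tz":0,"fingers":0.8},{"rx":0,"ry":0,"rz":0,"tx":-0.003,"ty":0.002,"tz":0.002,"fingers":0.8},{"rx":0,"ry":0,"rz":0,"tx":-0.001,"ty":0.001,"tz":0.003,"fingers":0.8},{"rx":0,"ry":0,"rz":0,"tx":0,"ty":0,"tz":0.003,"fingers":0.8},{"rx":0,"ry":0,"rz":0,"tx":0,"ty":0,"tz":0.003,"fingers":0.8},{"rx":0,"ry":0,"rz":0,"tx":0,"ty":0,"tz":0.002,"fingers":0.8},{"rx":0,"ry":0,"rz":0,"tx":0,"ty":0,"tz":0,"fingers":0.8},{"rx":0,"ry":0,"rz":0,"tx":0,"ty":0,"tz":0,"fingers":0.8},{"rx":0,"ry":0,"rz":0,"tx":0,"ty":0,"tz":0,"fingers":0.8},{"rx":0,"ry":0,"rz":0,"tx":0,"ty":0,"tz":0,"fingers":0.8}]';python3 go.py 619.3 297.2 33 96.5
python3 - <<'E'
from m import *
c=snap('side');cv2.imwrite('pics/s7.png',cv2.resize(c['frame'][185:265,270:370],(800,600),interpolation=cv2.INTER_CUBIC)[...,::-1])
E
```

```text
clock: 48.7
position: [0.6197, 0.297, 0.0456]
ee_rot: [0.181, -3.136, 0.005]
ft_force: [0.2, -0.0, -0.5]
opening: 0.0367
t48.7 pos [619.7 297.   45.6] yaw96.6 rot [-0.2 -0.   0.1] then shift mm [ 0.4  0.2 12.6] q6 -77 F [ 0.2 -0.  -0.5] op 36.7
```

View pics/s7.png

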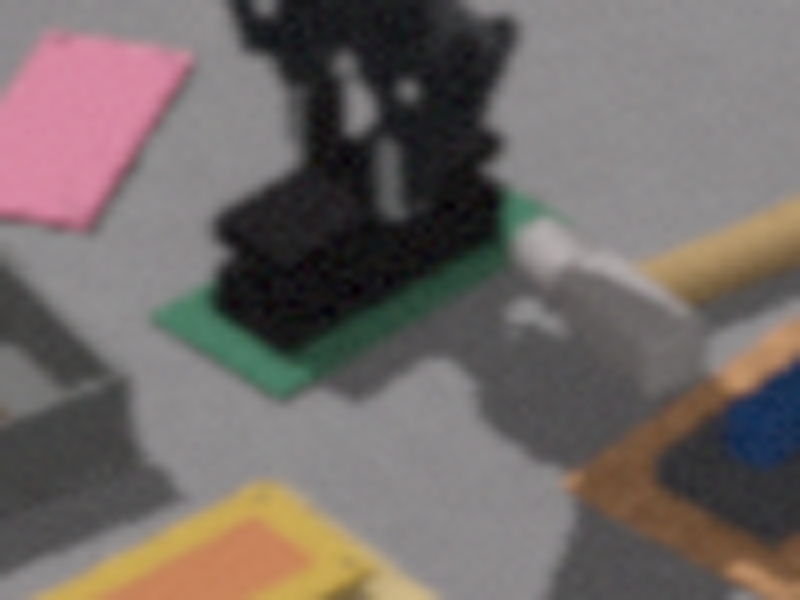

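The held spacer is aligned above the pile of two, and blank 2 is exposed on the stand. Lowering and releasing.

```bash
python3 -m crank '[{"rx":0,"ry":0,"rz":0,"tx":0,"ty":0,"tz":0.003,"fingers":0.8},{"rx":0,"ry":0,"rz":0,"tx":0,"ty":0,"tz":0.004,"fingers":0.8},{"rx":0,"ry":0,"rz":0,"tx":0,"ty":0,"tz":0.003,"fingers":0.8},{"rx":0,"ry":0,"rz":0,"tx":0,"ty":0,"tz":0.002,"fingers":0.8},{"rx":0,"ry":0,"rz":0,"tx":0,"ty":0,"tz":0.0,"fingers":0.8},{"rx":0,"ry":0,"rz":0,"tx":0,"ty":0,"tz":0,"fingers":0.8},{"rx":0,"ry":0,"rz":0,"tx":0,"ty":0,"tz":0,"fingers":0.8},{"rx":0,"ry":0,"rz":0,"tx":0,"ty":0,"tz":0,"fingers":0.8},{"rx":0,"ry":0,"rz":0,"tx":0,"ty":0,"tz":0,"fingers":0.8},{"rx":0,"ry":0,"rz":0,"tx":0,"ty":0,"tz":0,"fingers":0.8}]';python3 go.py 619.3 297.2 32.5 96.5
```

```text
clock: 49.75
position: [0.62, 0.2971, 0.033]
ee_rot: [-0.181, 3.136, -0.004]
ft_force: [-0.7, 0.1, -0.6]
opening: 0.0365
t49.8 pos [620.  297.1  33. ] yaw96.6 rot [-0.2  0.   0.1] then shift mm [0.7 0.2 0.5] q6 -77 F [-0.7  0.1 -0.6] op 36.5
```

```bash
python3 -m crank '[{"rx":0,"ry":0,"rz":0,"tx":0,"ty":0,"tz":0.001,"fingers":0.8},{"rx":0,"ry":0,"rz":0,"tx":0,"ty":0,"tz":0,"fingers":0.4},{"rx":0,"ry":0,"rz":0,"tx":0,"ty":0,"tz":0,"fingers":0.4},{"rx":0,"ry":0,"rz":0,"tx":0,"ty":0,"tz":0,"fingers":0.4},{"rx":0,"ry":0,"rz":0,"tx":0,"ty":0,"tz":-0.01,"fingers":0.4},{"rx":0,"ry":0,"rz":0,"tx":0,"ty":0,"tz":-0.025,"fingers":0.4},{"rx":0,"ry":0,"rz":0,"tx":0,"ty":0,"tz":-0.03,"fingers":0.4},{"rx":0,"ry":0,"rz":0,"tx":0,"ty":0,"tz":-0.02,"fingers":0.4},{"rx":0,"ry":0,"rz":0,"tx":0.01,"ty":-0.007,"tz":0,"fingers":0.3},{"rx":0,"ry":0,"rz":0,"tx":0.02,"ty":-0.014,"tz":0,"fingers":0.1}]';python3 go.py 449 174 80 92
```

```text
clock: 50.75
position: [0.5937, 0.2736, 0.1229]
ee_rot: [-0.183, 3.133, -0.003]
ft_force: [-0.5, -0.7, -0.3]
opening: 0.0722
t50.8 pos [593.7 273.6 122.9] yaw96.7 rot [-0.1  0.2  4.7] then shift mm [148.1 -94.5  42.9] q6 -78 F [-0.5 -0.7 -0.3] op 72.2
```

```bash
python3 -m crank '[{"rx":0,"ry":0,"rz":2,"tx":0.02,"ty":-0.013,"tz":0,"fingers":0.1},{"rx":0,"ry":0,"rz":2,"tx":0.025,"ty":-0.016,"tz":0,"fingers":0.1},{"rx":0,"ry":0,"rz":0,"tx":0.025,"ty":-0.016,"tz":0,"fingers":0.1},{"rx":0,"ry":0,"rz":0,"tx":0.025,"ty":-0.016,"tz":0,"fingers":0.1},{"rx":0,"ry":0.5,"rz":0,"tx":0.02,"ty":-0.014,"tz":0,"fingers":0.1},{"rx":0,"ry":0.3,"rz":0,"tx":0.012,"ty":-0.008,"tz":0,"fingers":0.1},{"rx":0,"ry":0,"rz":0,"tx":0.004,"ty":-0.002,"tz":0,"fingers":0.1},{"rx":0,"ry":0,"rz":0,"tx":0,"ty":0,"tz":0,"fingers":0.1},{"rx":0,"ry":0,"rz":0,"tx":0,"ty":0,"tz":0,"fingers":0.1},{"rx":0,"ry":0,"rz":0,"tx":0,"ty":0,"tz":0,"fingers":0.1}]';python3 go.py 449 174 80 92;python3 - <<'E'
from m import *
for n in('top','side'):
    c=snap(n);P=pts(c);Z=P[...,2]*1000
    rect(P,(np.hypot(P[...,0]-.45,P[...,1]-.173)<.075)&(Z>19.5)&(Z<25)&(cv2.cvtColor(c['frame'],cv2.COLOR_RGB2HSV)[...,1]>90),n+' blank2')
    rect(P,(np.hypot(P[...,0]-.62,P[...,1]-.297)<.063)&(Z>37)&(Z<43)&(c['frame'].max(2)<70),n+' pile')
E
```

```text
clock: 51.75
position: [0.4518, 0.1716, 0.116]
ee_rot: [0.067, -3.119, 0.009]
ft_force: [0.1, -0.5, -0.2]
opening: 0.077
t51.8 pos [451.8 171.6 116. ] yaw92.4 rot [-0.3 -1.3  0.4] then shift mm [ 2.8  2.5 36. ] q6 -80 F [ 0.1 -0.5 -0.2] op 77.0
top blank2: n161 c=(447.2,175.5) z=21.9 L=61.5 W=25.6 longaxis=-77.8
top pile: n455 c=(620.8,297.5) z=40.4 L=108.8 W=38.4 longaxis=8.6
side blank2: n599 c=(447.2,174.7) z=22.7 L=121.2 W=65.8 longaxis=0.6
side pile: n149 c=(618.1,294.0) z=40.5 L=110.7 W=44.0 longaxis=7.4
```

```bash
python3 -m crank '[{"rx":-0.2,"ry":-0.8,"rz":0.3,"tx":0.001,"ty":0.002,"tz":0,"fingers":0.1},{"rx":0,"ry":-0.3,"rz":0,"tx":0.001,"ty":0.001,"tz":0.005,"fingers":0.1},{"rx":0,"ry":0,"rz":0,"tx":0.001,"ty":0,"tz":0.01,"fingers":0.1},{"rx":0,"ry":0,"rz":0,"tx":0.001,"ty":0,"tz":0.016,"fingers":0.1},{"rx":0,"ry":0,"rz":0,"tx":0.001,"ty":0,"tz":0.016,"fingers":0.1},{"rx":0,"ry":0,"rz":0,"tx":0.001,"ty":0,"tz":0.014,"fingers":0.1},{"rx":0,"ry":0,"rz":0,"tx":0.001,"ty":0,"tz":0.006,"fingers":0.1},{"rx":0,"ry":0,"rz":0,"tx":0,"ty":0,"tz":0,"fingers":0.1},{"rx":0,"ry":0,"rz":0,"tx":0,"ty":0,"tz":0,"fingers":0.1},{"rx":0,"ry":0,"rz":0,"tx":0,"ty":0,"tz":0,"fingers":0.1}]';python3 go.py 448.5 175 25 92
```

```text
clock: 52.85
position: [0.4447, 0.1757, 0.044]
ee_rot: [0.061, -3.14, 0.003]
ft_force: [-0.3, 0.0, 0.3]
opening: 0.0772
t52.9 pos [444.7 175.7  44. ] yaw92.2 rot [-0.1 -0.1  0.2] then shift mm [-3.8 -0.8 19. ] q6 -79 F [-0.3  0.   0.3] op 77.2
```

```bash
python3 -m crank '[{"rx":0,"ry":0,"rz":0.2,"tx":-0.001,"ty":0,"tz":0.004,"fingers":0.1},{"rx":0,"ry":0,"rz":0,"tx":-0.001,"ty":0,"tz":0.006,"fingers":0.1},{"rx":0,"ry":0,"rz":0,"tx":-0.001,"ty":0,"tz":0.006,"fingers":0.1},{"rx":0,"ry":0,"rz":0,"tx":0,"ty":0,"tz":0.005,"fingers":0.1},{"rx":0,"ry":0,"rz":0,"tx":0,"ty":0,"tz":0.003,"fingers":0.1},{"rx":0,"ry":0,"rz":0,"tx":0,"ty":0,"tz":0.001,"fingers":0.1},{"rx":0,"ry":0,"rz":0,"tx":0,"ty":0,"tz":0,"fingers":0.1},{"rx":0,"ry":0,"rz":0,"tx":0,"ty":0,"tz":0,"fingers":0.1},{"rx":0,"ry":0,"rz":0,"tx":0,"ty":0,"tz":0,"fingers":0.1},{"rx":0,"ry":0,"rz":0,"tx":0,"ty":0,"tz":0,"fingers":0.1}]';python3 go.py 448.5 175 16 92
```

```text
clock: 53.85
position: [0.45, 0.1762, 0.0187]
ee_rot: [-0.055, 3.138, -0.001]
ft_force: [-0.2, -0.1, -0.1]
opening: 0.0772
t53.9 pos [450.  176.2  18.7] yaw92.0 rot [-0.   0.2 -0. ] then shift mm [ 1.6 -1.1  2.7] q6 -79 F [-0.2 -0.1 -0.1] op 77.2
```

```bash
python3 -m crank '[{"rx":0,"ry":0,"rz":0,"tx":0.001,"ty":-0.001,"tz":0.002,"fingers":0.1},{"rx":0,"ry":0,"rz":0,"tx":0,"ty":0,"tz":0.001,"fingers":0.1},{"rx":0,"ry":0,"rz":0,"tx":0,"ty":0,"tz":0,"fingers":0.2},{"rx":0,"ry":0,"rz":0,"tx":0,"ty":0,"tz":0,"fingers":0.25},{"rx":0,"ry":0,"rz":0,"tx":0,"ty":0,"tz":0,"fingers":0.4},{"rx":0,"ry":0,"rz":0,"tx":0,"ty":0,"tz":0,"fingers":0.6},{"rx":0,"ry":0,"rz":0,"tx":0,"ty":0,"tz":0,"fingers":0.6},{"rx":0,"ry":0,"rz":0,"tx":0,"ty":0,"tz":0,"fingers":0.6},{"rx":0,"ry":0,"rz":0,"tx":0,"ty":0,"tz":0,"fingers":0.6},{"rx":0,"ry":0,"rz":0,"tx":0,"ty":0,"tz":0,"fingers":0.6}]' 90; python3 go.py 448.5 175 16 92; python3 -m crank '[{"rx":0,"ry":0,"rz":0,"tx":0,"ty":0,"tz":-0.005,"fingers":0.6},{"rx":0,"ry":0,"rz":0,"tx":0,"ty":0,"tz":-0.01,"fingers":0.6},{"rx":0,"ry":0,"rz":0,"tx":0,"ty":0,"tz":-0.02,"fingers":0.6},{"rx":0,"ry":0,"rz":0,"tx":0,"ty":0,"tz":-0.02,"fingers":0.6},{"rx":0,"ry":0,"rz":0,"tx":0,"ty":0,"tz":-0.025,"fingers":0.6},{"rx":0,"ry":0,"rz":0,"tx":-0.005,"ty":0,"tz":-0.025,"fingers":0.6},{"rx":0,"ry":0,"rz":0,"tx":-0.005,"ty":0,"tz":-0.02,"fingers":0.6},{"rx":0,"ry":0,"rz":0,"tx":0,"ty":0,"tz":0,"fingers":0.6},{"rx":0,"ry":0,"rz":0,"tx":0,"ty":0,"tz":0,"fingers":0.6},{"rx":0,"ry":0,"rz":0,"tx":0,"ty":0,"tz":0,"fingers":0.6}]'; python3 go.py 511 -126.7 120 -12
```

```text
clock: 54.85
position: [0.4545, 0.1792, 0.0239]
ee_rot: [-0.053, 3.13, 0.009]
ft_force: [-0.1, 0.2, 0.1]
opening: 0.0337
t54.9 pos [454.5 179.2  23.9] yaw91.9 rot [ 0.3  0.6 -0.1] then shift mm [ 6.1 -4.   7.9] q6 -79 F [-0.1  0.2  0.1] op 33.7
clock: 55.85
position: [0.4598, 0.1767, 0.1531]
ee_rot: [-0.051, 3.137, 0.005]
ft_force: [0.1, 0.4, 0.1]
opening: 0.0339
t55.9 pos [459.8 176.7 153.1] yaw91.9 rot [ -0.    0.3 -76.1] then shift mm [ 286.1 -113.2   33.1] q6 -79 F [0.1 0.4 0.1] op 33.9
```

The grip slid off over the plate: open finger tips stand above the nominal TCP. I'll look at blank 2 and regrip lower.

```bash
python3 - <<'E'
from m import *
ims=[]
for n,(x,y,w,h) in (('top',(270,225,80,90)),('side',(250,215,90,100))):
    c=snap(n);P=pts(c);Z=P[...,2]*1000
    rect(P,(np.hypot(P[...,0]-.45,P[...,1]-.173)<.075)&(Z>19.5)&(Z<25)&(cv2.cvtColor(c['frame'],cv2.COLOR_RGB2HSV)[...,1]>90),n+' blank2')
    ims.append(cv2.resize(c['frame'][y:y+h,x:x+w],(400,450),interpolation=cv2.INTER_CUBIC))
cv2.imwrite('pics/s8.png',np.hstack(ims)[...,::-1])
E
python3 go.py 448.5 175 60 92
```

```text
top blank2: n292 c=(456.1,168.1) z=22.1 L=66.8 W=48.4 longaxis=-76.1
side blank2: n622 c=(448.9,166.6) z=22.5 L=122.0 W=64.7 longaxis=-2.2
t56.0 pos [459.1 176.6 152.3] yaw91.9 rot [ 0.2  0.1 -0.1] then shift mm [10.7 -1.2 92.3] q6 -79 F [-0.7 -0.6 -0.3] op 34.1
```

View pics/s8.png

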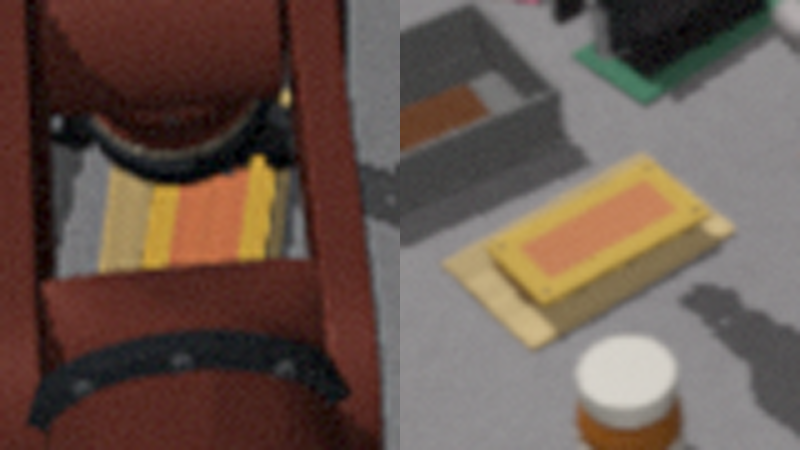

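Blank 2 shifted about 8 mm toward -y and turned about 3°, but still rests on the block. Regrasping at (450,168), TCP about 12.

```bash
python3 -m crank '[{"rx":0,"ry":0,"rz":2,"tx":0.005,"ty":-0.003,"tz":0.005,"fingers":0.1},{"rx":0,"ry":0,"rz":2,"tx":0.004,"ty":-0.003,"tz":0.015,"fingers":0.1},{"rx":0,"ry":0,"rz":0.3,"tx":0.002,"ty":-0.001,"tz":0.02,"fingers":0.1},{"rx":0,"ry":0,"rz":0,"tx":0.001,"ty":-0.001,"tz":0.02,"fingers":0.1},{"rx":0,"ry":0,"rz":0,"tx":0.001,"ty":0,"tz":0.02,"fingers":0.1},{"rx":0,"ry":0,"rz":0,"tx":0.001,"ty":0,"tz":0.015,"fingers":0.1},{"rx":0,"ry":0,"rz":0,"tx":0,"ty":0,"tz":0.005,"fingers":0.1},{"rx":0,"ry":0,"rz":0,"tx":0,"ty":0,"tz":0,"fingers":0.1},{"rx":0,"ry":0,"rz":0,"tx":0,"ty":0,"tz":0,"fingers":0.1},{"rx":0,"ry":0,"rz":0,"tx":0,"ty":0,"tz":0,"fingers":0.1}]';python3 go.py 450 168 30 87.7
```

```text
clock: 56.95
position: [0.4369, 0.1671, 0.0408]
ee_rot: [-0.071, -3.127, 0.002]
ft_force: [1.1, -0.6, 0.2]
opening: 0.0768
t57.0 pos [436.9 167.1  40.8] yaw87.4 rot [-0.1 -0.8 -0.3] then shift mm [-13.1   1.4  10.8] q6 -75 F [ 1.1 -0.6  0.2] op 76.8
```

```bash
python3 -m crank '[{"rx":0,"ry":-0.6,"rz":-0.2,"tx":-0.005,"ty":0.001,"tz":0,"fingers":0.1},{"rx":0,"ry":0,"rz":0,"tx":-0.005,"ty":0,"tz":0.002,"fingers":0.1},{"rx":0,"ry":0,"rz":0,"tx":-0.002,"ty":0,"tz":0.004,"fingers":0.1},{"rx":0,"ry":0,"rz":0,"tx":0,"ty":0,"tz":0.005,"fingers":0.1},{"rx":0,"ry":0,"rz":0,"tx":0,"ty":0,"tz":0.005,"fingers":0.1},{"rx":0,"ry":0,"rz":0,"tx":0,"ty":0,"tz":0.004,"fingers":0.1},{"rx":0,"ry":0,"rz":0,"tx":0,"ty":0,"tz":0.003,"fingers":0.1},{"rx":0,"ry":0,"rz":0,"tx":0,"ty":0,"tz":0,"fingers":0.1},{"rx":0,"ry":0,"rz":0,"tx":0,"ty":0,"tz":0,"fingers":0.1},{"rx":0,"ry":0,"rz":0,"tx":0,"ty":0,"tz":0,"fingers":0.1}]';python3 go.py 450 168 12 87.7
```

```text
clock: 57.95
position: [0.4522, 0.1681, 0.0178]
ee_rot: [0.065, 3.139, -0.0]
ft_force: [-0.4, -0.4, 0.0]
opening: 0.0767
t58.0 pos [452.2 168.1  17.8] yaw87.6 rot [-0.   0.1 -0.1] then shift mm [ 2.2 -0.2  5.8] q6 -76 F [-0.4 -0.4  0. ] op 76.7
```

```bash
python3 -m crank '[{"rx":0,"ry":0,"rz":0,"tx":0.001,"ty":0,"tz":0.003,"fingers":0.1},{"rx":0,"ry":0,"rz":0,"tx":0.001,"ty":0,"tz":0.002,"fingers":0.1},{"rx":0,"ry":0,"rz":0,"tx":0,"ty":0,"tz":0.001,"fingers":0.1},{"rx":0,"ry":0,"rz":0,"tx":0,"ty":0,"tz":0,"fingers":0.1},{"rx":0,"ry":0,"rz":0,"tx":0,"ty":0,"tz":0,"fingers":0.1},{"rx":0,"ry":0,"rz":0,"tx":0,"ty":0,"tz":0,"fingers":0.1},{"rx":0,"ry":0,"rz":0,"tx":0,"ty":0,"tz":0,"fingers":0.15},{"rx":0,"ry":0,"rz":0,"tx":0,"ty":0,"tz":0,"fingers":0.15},{"rx":0,"ry":0,"rz":0,"tx":0,"ty":0,"tz":0,"fingers":0.2},{"rx":0,"ry":0,"rz":0,"tx":0,"ty":0,"tz":0,"fingers":0.2}]';python3 go.py 450 168 12 87.7
```

```text
clock: 58.95
position: [0.4506, 0.1684, 0.012]
ee_rot: [0.065, 3.137, 0.0]
ft_force: [0.5, -0.1, 0.3]
opening: 0.0685
t59.0 pos [450.6 168.4  12. ] yaw87.6 rot [ 0.   0.2 -0.1] then shift mm [ 0.6 -0.4 -0. ] q6 -75 F [ 0.5 -0.1  0.3] op 68.5
```

```bash
python3 -m crank '[{"rx":0,"ry":0,"rz":0,"tx":0,"ty":0,"tz":0,"fingers":0.24},{"rx":0,"ry":0,"rz":0,"tx":0,"ty":0,"tz":0,"fingers":0.28},{"rx":0,"ry":0,"rz":0,"tx":0,"ty":0,"tz":0,"fingers":0.32},{"rx":0,"ry":0,"rz":0,"tx":0,"ty":0,"tz":0,"fingers":0.5},{"rx":0,"ry":0,"rz":0,"tx":0,"ty":0,"tz":0,"fingers":0.5},{"rx":0,"ry":0,"rz":0,"tx":0,"ty":0,"tz":0,"fingers":0.5},{"rx":0,"ry":0,"rz":0,"tx":0,"ty":0,"tz":0,"fingers":0.5},{"rx":0,"ry":0,"rz":0,"tx":0,"ty":0,"tz":0,"fingers":0.5},{"rx":0,"ry":0,"rz":0,"tx":0,"ty":0,"tz":0,"fingers":0.5},{"rx":0,"ry":0,"rz":0,"tx":0,"ty":0,"tz":0,"fingers":0.5}]';python3 go.py 450 168 12 87.7
```

```text
clock: 59.95
position: [0.4508, 0.168, 0.0132]
ee_rot: [0.064, 3.138, -0.002]
ft_force: [-1.1, -0.7, 1.1]
opening: 0.056
t60.0 pos [450.8 168.   13.2] yaw87.7 rot [-0.1  0.2 -0. ] then shift mm [ 0.8 -0.   1.2] q6 -75 F [-1.1 -0.7  1.1] op 56.0
```

```bash
python3 -m crank '[{"rx":0,"ry":0,"rz":0,"tx":0,"ty":0,"tz":-0.005,"fingers":0.5},{"rx":0,"ry":0,"rz":0,"tx":0,"ty":0,"tz":-0.01,"fingers":0.5},{"rx":0,"ry":0,"rz":0,"tx":0,"ty":0,"tz":-0.02,"fingers":0.5},{"rx":0,"ry":0,"rz":0,"tx":-0.001,"ty":0,"tz":-0.02,"fingers":0.5},{"rx":0,"ry":0,"rz":0,"tx":-0.001,"ty":0,"tz":-0.025,"fingers":0.5},{"rx":0,"ry":0,"rz":0,"tx":-0.005,"ty":0,"tz":-0.025,"fingers":0.5},{"rx":0,"ry":0,"rz":0,"tx":-0.005,"ty":0,"tz":-0.02,"fingers":0.5},{"rx":0,"ry":0,"rz":0,"tx":-0.005,"ty":0,"tz":0,"fingers":0.5},{"rx":0,"ry":0,"rz":0,"tx":0,"ty":0,"tz":0,"fingers":0.5},{"rx":0,"ry":0,"rz":0,"tx":0,"ty":0,"tz":0,"fingers":0.5}]'; python3 -m crank '[{"rx":0,"ry":0,"rz":5,"tx":0,"ty":0,"tz":-0.002,"fingers":0.5},{"rx":0,"ry":0,"rz":8,"tx":0,"ty":0,"tz":-0.002,"fingers":0.5},{"rx":0,"ry":0,"rz":8,"tx":0,"ty":0,"tz":-0.002,"fingers":0.5},{"rx":0,"ry":0,"rz":8,"tx":0,"ty":0,"tz":-0.002,"fingers":0.5},{"rx":0,"ry":0,"rz":8,"tx":0,"ty":0,"tz":-0.002,"fingers":0.5},{"rx":0,"ry":0,"rz":8,"tx":0,"ty":0,"tz":-0.002,"fingers":0.5},{"rx":0,"ry":0,"rz":8,"tx":0,"ty":0,"tz":-0.002,"fingers":0.5},{"rx":0,"ry":0,"rz":8,"tx":0,"ty":0,"tz":-0.002,"fingers":0.5},{"rx":0,"ry":0,"rz":8,"tx":0,"ty":0,"tz":-0.002,"fingers":0.5},{"rx":0,"ry":0,"rz":8,"tx":0,"ty":0,"tz":-0.002,"fingers":0.5}]'; python3 go.py 511 -126 120 -12
```

```text
clock: 60.95
position: [0.4607, 0.1667, 0.1387]
ee_rot: [-0.065, -3.131, 0.003]
ft_force: [-0.2, -0.1, -3.1]
opening: 0.0561
clock: 61.95
position: [0.444, 0.1638, 0.1389]
ee_rot: [-2.051, -2.337, 0.062]
ft_force: [-0.5, 0.8, -3.9]
opening: 0.0562
t62.0 pos [444.  163.8 138.9] yaw7.5 rot [-2.9  0.6 19.5] then shift mm [-269.6  125.8   18.9] q6 4 F [-0.5  0.8 -3.9] op 56.2
```

```bash
python3 -m crank '[{"rx":-1,"ry":0.3,"rz":8,"tx":0,"ty":0,"tz":-0.002,"fingers":0.5},{"rx":-1,"ry":0.3,"rz":7,"tx":-0.01,"ty":0.003,"tz":-0.002,"fingers":0.5},{"rx":-0.8,"ry":0,"rz":3,"tx":-0.02,"ty":0.008,"tz":0,"fingers":0.5},{"rx":0,"ry":0,"rz":0,"tx":-0.025,"ty":0.013,"tz":0,"fingers":0.5},{"rx":0,"ry":0,"rz":0,"tx":-0.03,"ty":0.015,"tz":0,"fingers":0.5},{"rx":0,"ry":0,"rz":0,"tx":-0.03,"ty":0.015,"tz":0,"fingers":0.5},{"rx":0,"ry":0,"rz":0,"tx":-0.03,"ty":0.015,"tz":0,"fingers":0.5},{"rx":0,"ry":0,"rz":0,"tx":-0.03,"ty":0.015,"tz":0,"fingers":0.5},{"rx":0,"ry":0,"rz":0,"tx":-0.02,"ty":0.01,"tz":0,"fingers":0.5},{"rx":0,"ry":0,"rz":0,"tx":-0.01,"ty":0.005,"tz":0,"fingers":0.5}]'; python3 go.py 511 -126 110 -12
```

```text
clock: 62.95
position: [0.4892, -0.0611, 0.1227]
ee_rot: [-2.408, -1.979, 0.042]
ft_force: [-0.4, 0.7, -3.9]
opening: 0.0564
t63.0 pos [489.2 -61.1 122.7] yaw-11.2 rot [-2.   0.3  0.8] then shift mm [-58.9  34.8  12.7] q6 -4 F [-0.4  0.7 -3.9] op 56.4
```

```bash
python3 -m crank '[{"rx":-1,"ry":0.2,"rz":0.5,"tx":-0.012,"ty":0.007,"tz":0,"fingers":0.5},{"rx":-0.7,"ry":0,"rz":0.2,"tx":-0.014,"ty":0.009,"tz":0,"fingers":0.5},{"rx":0,"ry":0,"rz":0,"tx":-0.012,"ty":0.008,"tz":0,"fingers":0.5},{"rx":0,"ry":0,"rz":0,"tx":-0.008,"ty":0.005,"tz":0.005,"fingers":0.5},{"rx":0,"ry":0,"rz":0,"tx":-0.004,"ty":0.002,"tz":0.01,"fingers":0.5},{"rx":0,"ry":0,"rz":0,"tx":0,"ty":0,"tz":0.012,"fingers":0.5},{"rx":0,"ry":0,"rz":0,"tx":0,"ty":0,"tz":0.01,"fingers":0.5},{"rx":0,"ry":0,"rz":0,"tx":0,"ty":0,"tz":0,"fingers":0.5},{"rx":0,"ry":0,"rz":0,"tx":0,"ty":0,"tz":0,"fingers":0.5},{"rx":0,"ry":0,"rz":0,"tx":0,"ty":0,"tz":0,"fingers":0.5}]'; python3 go.py 511 -126 60 -12
```

```text
clock: 63.95
position: [0.5066, -0.1167, 0.077]
ee_rot: [-2.43, -1.973, 0.012]
ft_force: [-0.7, 0.7, -3.5]
opening: 0.0562
t64.0 pos [ 506.6 -116.7   77. ] yaw-11.8 rot [-0.8 -0.1  0.2] then shift mm [-8.2  6.2 17. ] q6 -9 F [-0.7  0.7 -3.5] op 56.2
```

```bash
python3 -m crank '[{"rx":-0.4,"ry":0,"rz":0.2,"tx":-0.003,"ty":0.002,"tz":0.002,"fingers":0.5},{"rx":-0.2,"ry":0,"rz":0,"tx":-0.003,"ty":0.002,"tz":0.005,"fingers":0.5},{"rx":0,"ry":0,"rz":0,"tx":-0.001,"ty":0.001,"tz":0.005,"fingers":0.5},{"rx":0,"ry":0,"rz":0,"tx":0,"ty":0,"tz":0.003,"fingers":0.5},{"rx":0,"ry":0,"rz":0,"tx":0,"ty":0,"tz":0,"fingers":0.5},{"rx":0,"ry":0,"rz":0,"tx":0,"ty":0,"tz":0,"fingers":0.5},{"rx":0,"ry":0,"rz":0,"tx":0,"ty":0,"tz":0,"fingers":0.5},{"rx":0,"ry":0,"rz":0,"tx":0,"ty":0,"tz":0,"fingers":0.5},{"rx":0,"ry":0,"rz":0,"tx":0,"ty":0,"tz":0,"fingers":0.5},{"rx":0,"ry":0,"rz":0,"tx":0,"ty":0,"tz":0,"fingers":0.5}]'
python3 - <<'E'
from m import *
c=snap('top');P=pts(c);Z=P[...,2]*1000
hsv=cv2.cvtColor(c['frame'],cv2.COLOR_RGB2HSV)
m=(hsv[...,1]>110)&(hsv[...,0]>5)&(hsv[...,0]<32)&(np.hypot(P[...,0]-.51,P[...,1]+.125)<.09)&(Z>50)&(Z<85)
rect(P,m,'held'); q=P[m]*1000
d=np.array([np.cos(np.radians(78)),np.sin(np.radians(78))]);n=np.array([d[1],-d[0]])
s=q[:,:2]@d;t=q[:,:2]@n
e=s.max();tc=(np.percentile(t,1)+np.percentile(t,99))/2
print('held centre top frame',((e-60)*d+tc*n).round(1),'z',np.median(q[:,2]))
c=snap('side');cv2.imwrite('pics/s9.png',cv2.resize(c['frame'][260:380,330:490],(800,600),interpolation=cv2.INTER_CUBIC)[...,::-1])
E
python3 go.py 511 -126 60 -12
```

```text
clock: 64.95
position: [0.5117, -0.1253, 0.0624]
ee_rot: [-2.442, -1.976, -0.002]
ft_force: [0.0, 0.0, -3.9]
opening: 0.0561
held: n336 c=(521.6,-81.0) z=71.5 L=58.1 W=35.4 longaxis=-11.8
held centre top frame [ 512.5 -122.2] z 71.53129876116782
t65.0 pos [ 511.7 -125.4   62.4] yaw-12.0 rot [ 0.  -0.1 -0. ] then shift mm [-0.7 -0.6  2.4] q6 -9 F [-0.3 -0.2 -3.3] op 56.1
```

View pics/s9.png

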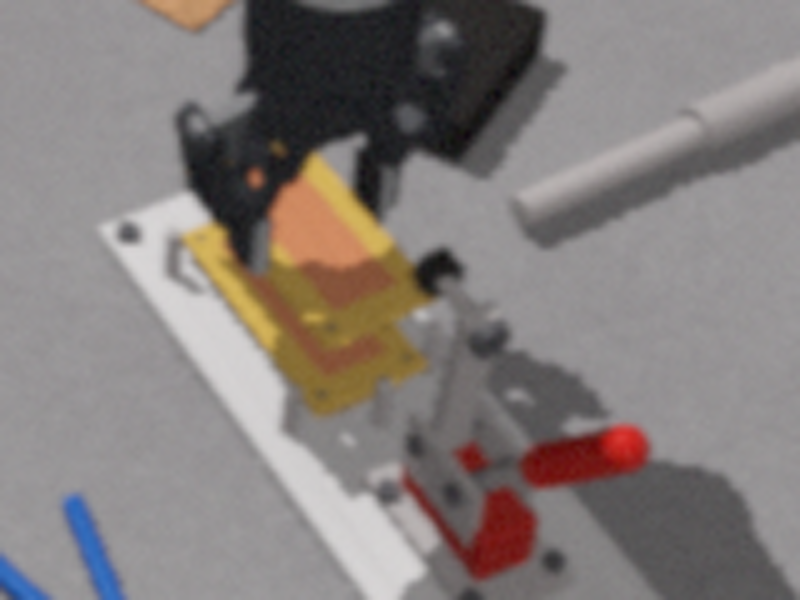

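Blank 1 lies flat between the dowels and blank 2 is held level above it, so I descend.

```bash
python3 -m crank '[{"rx":0,"ry":0,"rz":0,"tx":-0.001,"ty":0.001,"tz":0.004,"fingers":0.5},{"rx":0,"ry":0,"rz":0,"tx":0,"ty":0,"tz":0.006,"fingers":0.5},{"rx":0,"ry":0,"rz":0,"tx":0,"ty":0,"tz":0.006,"fingers":0.5},{"rx":0,"ry":0,"rz":0,"tx":0,"ty":0,"tz":0.005,"fingers":0.5},{"rx":0,"ry":0,"rz":0,"tx":0,"ty":0,"tz":0.003,"fingers":0.5},{"rx":0,"ry":0,"rz":0,"tx":0,"ty":0,"tz":0.001,"fingers":0.5},{"rx":0,"ry":0,"rz":0,"tx":0,"ty":0,"tz":0,"fingers":0.5},{"rx":0,"ry":0,"rz":0,"tx":0,"ty":0,"tz":0,"fingers":0.5},{"rx":0,"ry":0,"rz":0,"tx":0,"ty":0,"tz":0,"fingers":0.5},{"rx":0,"ry":0,"rz":0,"tx":0,"ty":0,"tz":0,"fingers":0.5}]'; python3 go.py 511.7 -126.7 25 -12
```

```text
clock: 66.05
position: [0.5123, -0.1265, 0.0347]
ee_rot: [-2.441, -1.976, -0.001]
ft_force: [-0.3, -0.9, -4.0]
opening: 0.0562
t66.0 pos [ 512.3 -126.5   34.7] yaw-12.0 rot [-0.  -0.1 -0. ] then shift mm [-0.3 -0.5  9.7] q6 -10 F [-0.3 -0.9 -4. ] op 56.2
```

```bash
python3 -m crank '[{"rx":0,"ry":0,"rz":0,"tx":0,"ty":0,"tz":0.003,"fingers":0.5},{"rx":0,"ry":0,"rz":0,"tx":0,"ty":0,"tz":0.003,"fingers":0.5},{"rx":0,"ry":0,"rz":0,"tx":0,"ty":0,"tz":0.002,"fingers":0.5},{"rx":0,"ry":0,"rz":0,"tx":0,"ty":0,"tz":0.001,"fingers":0.5},{"rx":0,"ry":0,"rz":0,"tx":0,"ty":0,"tz":0,"fingers":0.5},{"rx":0,"ry":0,"rz":0,"tx":0,"ty":0,"tz":0,"fingers":0.5},{"rx":0,"ry":0,"rz":0,"tx":0,"ty":0,"tz":0,"fingers":0.5},{"rx":0,"ry":0,"rz":0,"tx":0,"ty":0,"tz":0,"fingers":0.5},{"rx":0,"ry":0,"rz":0,"tx":0,"ty":0,"tz":0,"fingers":0.5},{"rx":0,"ry":0,"rz":0,"tx":0,"ty":0,"tz":0,"fingers":0.5}]'; python3 go.py 511.7 -126.7 24 -12
```

```text
clock: 67.05
position: [0.5124, -0.1266, 0.0252]
ee_rot: [-2.442, -1.976, -0.002]
ft_force: [0.1, 0.8, -4.3]
opening: 0.0562
t67.0 pos [ 512.4 -126.6   25.2] yaw-12.0 rot [ 0.  -0.1 -0. ] then shift mm [-0.3 -0.7  1.2] q6 -10 F [ 0.1  0.8 -4.3] op 56.2
```

```bash
python3 -m crank '[{"rx":0,"ry":0,"rz":0,"tx":0,"ty":0,"tz":0.001,"fingers":0.5},{"rx":0,"ry":0,"rz":0,"tx":0,"ty":0,"tz":0,"fingers":0.15},{"rx":0,"ry":0,"rz":0,"tx":0,"ty":0,"tz":0,"fingers":0.15},{"rx":0,"ry":0,"rz":0,"tx":0,"ty":0,"tz":0,"fingers":0.15},{"rx":0,"ry":0,"rz":0,"tx":0,"ty":0,"tz":0,"fingers":0.15},{"rx":0,"ry":0,"rz":0,"tx":0,"ty":0,"tz":-0.01,"fingers":0.15},{"rx":0,"ry":0,"rz":0,"tx":0,"ty":0,"tz":-0.025,"fingers":0.15},{"rx":0,"ry":0,"rz":0,"tx":0,"ty":0,"tz":-0.04,"fingers":0.15},{"rx":0,"ry":0,"rz":0,"tx":0,"ty":0,"tz":-0.045,"fingers":0.15},{"rx":0,"ry":0,"rz":0,"tx":0,"ty":0,"tz":-0.045,"fingers":0.6}]'; python3 -m crank '[{"rx":0,"ry":0,"rz":0,"tx":0,"ty":0,"tz":-0.03,"fingers":1},{"rx":0,"ry":0,"rz":0,"tx":0,"ty":0,"tz":-0.01,"fingers":1},{"rx":0,"ry":0,"rz":0,"tx":0,"ty":0,"tz":0,"fingers":1},{"rx":0,"ry":0,"rz":0,"tx":0,"ty":0,"tz":0,"fingers":1},{"rx":0,"ry":0,"rz":0,"tx":0,"ty":0,"tz":0,"fingers":1},{"rx":0,"ry":0,"rz":0,"tx":0,"ty":0,"tz":0,"fingers":1},{"rx":0,"ry":0,"rz":0,"tx":0,"ty":0,"tz":0,"fingers":1},{"rx":0,"ry":0,"rz":0,"tx":0,"ty":0,"tz":0,"fingers":1},{"rx":0,"ry":0,"rz":0,"tx":0,"ty":0,"tz":0,"fingers":1},{"rx":0,"ry":0,"rz":0,"tx":0,"ty":0,"tz":0,"fingers":1}]'
python3 - <<'E'
from m import *
c=snap('side');P=pts(c);Z=P[...,2]*1000
S=cv2.cvtColor(c['frame'],cv2.COLOR_RGB2HSV)[...,1]
rect(P,(np.hypot(P[...,0]-.51,P[...,1]+.125)<.075)&(Z>22)&(Z<36)&(S>80),'blank in nest')
cv2.imwrite('pics/s10.png',cv2.resize(c['frame'][260:380,330:490],(800,600),interpolation=cv2.INTER_CUBIC)[...,::-1])
E
python3 go.py 469.3 -323.5 200 -12
```

```text
clock: 68.05
position: [0.5092, -0.1256, 0.1919]
ee_rot: [-2.435, -1.971, 0.006]
ft_force: [0.2, -0.4, 0.2]
opening: 0.0597
clock: 69.05
position: [0.5093, -0.1257, 0.2348]
ee_rot: [-2.437, -1.972, 0.004]
ft_force: [0.6, 0.3, 0.5]
opening: 0.0004
blank in nest: n1081 c=(510.3,-122.1) z=32.5 L=127.5 W=69.0 longaxis=78.7
t69.1 pos [ 509.3 -125.7  234.8] yaw-12.0 rot [-0.4 -0.1 -0. ] then shift mm [-201.8    2.    34.8] q6 -10 F [0.2 0.4 1. ] op 0.4
```

View pics/s10.png

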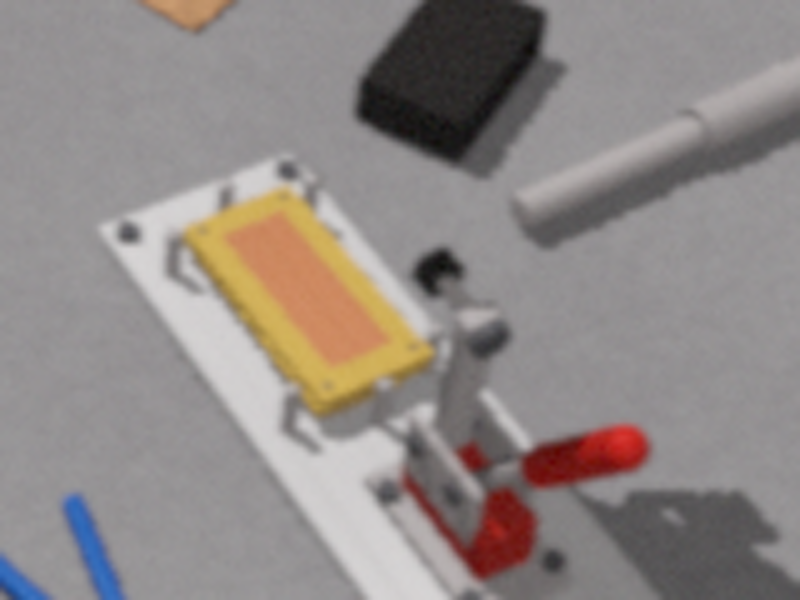

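Both blanks lie flat in the nest (top at 32, copper side up). Now to the handle.

```bash
python3 -m crank '[{"rx":0,"ry":0,"rz":0,"tx":-0.01,"ty":0,"tz":0,"fingers":1},{"rx":0,"ry":0,"rz":0,"tx":-0.02,"ty":0,"tz":0,"fingers":1},{"rx":0,"ry":0,"rz":0,"tx":-0.03,"ty":0,"tz":0,"fingers":1},{"rx":0,"ry":0,"rz":0,"tx":-0.03,"ty":0,"tz":0,"fingers":1},{"rx":0,"ry":0,"rz":0,"tx":-0.03,"ty":0,"tz":0,"fingers":1},{"rx":0,"ry":0,"rz":0,"tx":-0.03,"ty":0.001,"tz":0,"fingers":1},{"rx":0,"ry":0,"rz":0,"tx":-0.022,"ty":0.001,"tz":0,"fingers":1},{"rx":0,"ry":0,"rz":0,"tx":-0.012,"ty":0,"tz":0,"fingers":1},{"rx":0,"ry":0,"rz":0,"tx":-0.005,"ty":0,"tz":0,"fingers":1},{"rx":0,"ry":0,"rz":0,"tx":0,"ty":0,"tz":0,"fingers":1}]'; python3 go.py 469.3 -323.5 190 -12
```

```text
clock: 70.1
position: [0.4698, -0.3228, 0.2364]
ee_rot: [-2.44, -1.977, 0.004]
ft_force: [0.0, 0.8, -0.1]
opening: 0.0003
t70.1 pos [ 469.8 -322.8  236.4] yaw-12.0 rot [-0.2  0.1  0. ] then shift mm [-0.8 -0.3 46.4] q6 -29 F [ 0.   0.8 -0.1] op 0.3
```

```bash
python3 -m crank '[{"rx":0,"ry":0,"rz":0,"tx":0,"ty":0,"tz":0.01,"fingers":1},{"rx":0,"ry":0,"rz":0,"tx":0,"ty":0,"tz":0.015,"fingers":1},{"rx":0,"ry":0,"rz":0,"tx":0,"ty":0,"tz":0.012,"fingers":1},{"rx":0,"ry":0,"rz":0,"tx":0,"ty":0,"tz":0.01,"fingers":1},{"rx":0,"ry":0,"rz":0,"tx":0,"ty":0,"tz":0.008,"fingers":1},{"rx":0,"ry":0,"rz":0,"tx":0,"ty":0,"tz":0.006,"fingers":1},{"rx":0,"ry":0,"rz":0,"tx":0,"ty":0,"tz":0.006,"fingers":1},{"rx":0,"ry":0,"rz":0,"tx":0,"ty":0,"tz":0.006,"fingers":1},{"rx":0,"ry":0,"rz":0,"tx":0,"ty":0,"tz":0.006,"fingers":1},{"rx":0,"ry":0,"rz":0,"tx":0,"ty":0,"tz":0.006,"fingers":1}]'; python3 go.py 469.3 -323.5 72 -12
```

```text
clock: 71.1
position: [0.4729, -0.3179, 0.1491]
ee_rot: [-2.435, -1.982, -0.004]
ft_force: [-0.7, 2.9, 8.8]
opening: -0.0002
t71.1 pos [ 472.9 -317.9  149.1] yaw-11.7 rot [ 0.  -0.2  0.3] then shift mm [-6.2 -2.3 77.1] q6 -29 F [-0.7  2.9  8.8] op -0.2
```

```bash
python3 -m crank '[{"rx":0,"ry":0,"rz":0,"tx":-0.002,"ty":0,"tz":0.007,"fingers":1},{"rx":0,"ry":0,"rz":0,"tx":-0.002,"ty":-0.001,"tz":0.007,"fingers":1},{"rx":0,"ry":0,"rz":0,"tx":-0.002,"ty":0,"tz":0.007,"fingers":1},{"rx":0,"ry":0,"rz":0,"tx":-0.001,"ty":0,"tz":0.007,"fingers":1},{"rx":0,"ry":0,"rz":0,"tx":-0.001,"ty":0,"tz":0.007,"fingers":1},{"rx":0,"ry":0,"rz":0,"tx":-0.001,"ty":0,"tz":0.007,"fingers":1},{"rx":0,"ry":0,"rz":0,"tx":-0.001,"ty":0,"tz":0.007,"fingers":1},{"rx":0,"ry":0,"rz":0,"tx":-0.001,"ty":0,"tz":0.007,"fingers":1},{"rx":0,"ry":0,"rz":0,"tx":-0.001,"ty":0,"tz":0.007,"fingers":1},{"rx":0,"ry":0,"rz":0,"tx":-0.001,"ty":0,"tz":0.007,"fingers":1}]'; python3 go.py 469.3 -323.5 72 -12
```

```text
clock: 72.1
position: [0.4942, -0.3358, 0.1061]
ee_rot: [2.409, 1.953, 0.05]
ft_force: [0.1, 3.9, 6.5]
opening: 0.0002
t72.1 pos [ 494.2 -335.8  106.1] yaw-11.9 rot [ 2.9 -0.   0.1] then shift mm [  6.9 -26.9  34.1] q6 -31 F [0.1 3.9 6.5] op 0.2
```

```bash
python3 -m crank '[{"rx":0,"ry":0,"rz":0,"tx":0,"ty":0.002,"tz":-0.01,"fingers":1},{"rx":0,"ry":0,"rz":0,"tx":0,"ty":0,"tz":-0.02,"fingers":1},{"rx":1,"ry":0,"rz":0,"tx":0,"ty":0,"tz":-0.02,"fingers":1},{"rx":1,"ry":0,"rz":0,"tx":0,"ty":0,"tz":-0.025,"fingers":1},{"rx":0.9,"ry":0,"rz":0,"tx":0,"ty":0,"tz":-0.025,"fingers":1},{"rx":0,"ry":0,"rz":0,"tx":0,"ty":0,"tz":-0.02,"fingers":1},{"rx":0,"ry":0,"rz":0,"tx":0,"ty":0,"tz":0,"fingers":1},{"rx":0,"ry":0,"rz":0,"tx":0,"ty":0,"tz":0,"fingers":1},{"rx":0,"ry":0,"rz":0,"tx":0,"ty":0,"tz":0,"fingers":1},{"rx":0,"ry":0,"rz":0,"tx":0,"ty":0,"tz":0,"fingers":1}]'
python3 - <<'E'
from m import *
for n in('top','side'):
    c=snap(n);P=pts(c);hsv=cv2.cvtColor(c['frame'],cv2.COLOR_RGB2HSV);H,S,V=[hsv[...,i].astype(int) for i in range(3)]
    m=(np.hypot(P[...,0]-.47,P[...,1]+.32)<.1)&((H<6)|(H>174))&(S>190)&(V>120)
    q=P[m]*1000; z=q[:,2]
    print(n,len(q),'zmax',z.max().round(), [ (lo,q[(z>lo)&(z<=lo+12)].mean(0).round(1).tolist()) for lo in range(60,180,12) if ((z>lo)&(z<=lo+12)).sum()>3])
c=load('side');cv2.imwrite('pics/s11.png',cv2.resize(c['frame'][270:400,350:510],(800,600),interpolation=cv2.INTER_CUBIC)[...,::-1])
E
python3 go.py 469.3 -323.5 200 -12
```

```text
clock: 73.1
position: [0.4928, -0.3341, 0.2298]
ee_rot: [-2.438, -1.976, -0.002]
ft_force: [-0.1, -0.1, 0.7]
opening: -0.0002
top 215 zmax 170.0 [(96, [474.3, -287.2, 105.2]), (108, [473.5, -292.1, 114.1]), (120, [472.1, -300.4, 125.5]), (132, [469.6, -308.9, 138.0]), (144, [469.0, -317.0, 149.5]), (156, [466.6, -326.8, 162.0]), (168, [465.0, -330.8, 168.9])]
side 235 zmax 170.0 [(108, [465.2, -297.2, 113.8]), (120, [463.7, -305.2, 125.1]), (132, [461.9, -314.4, 137.9]), (144, [460.2, -321.9, 150.7]), (156, [460.4, -332.3, 163.1]), (168, [462.7, -331.8, 169.1])]
t73.2 pos [ 492.7 -333.9  229.6] yaw-12.0 rot [-0.2 -0.2  0. ] then shift mm [  5.3 -25.1  29.6] q6 -29 F [-0.2 -1.1 -0.4] op -0.1
```

View pics/s11.png

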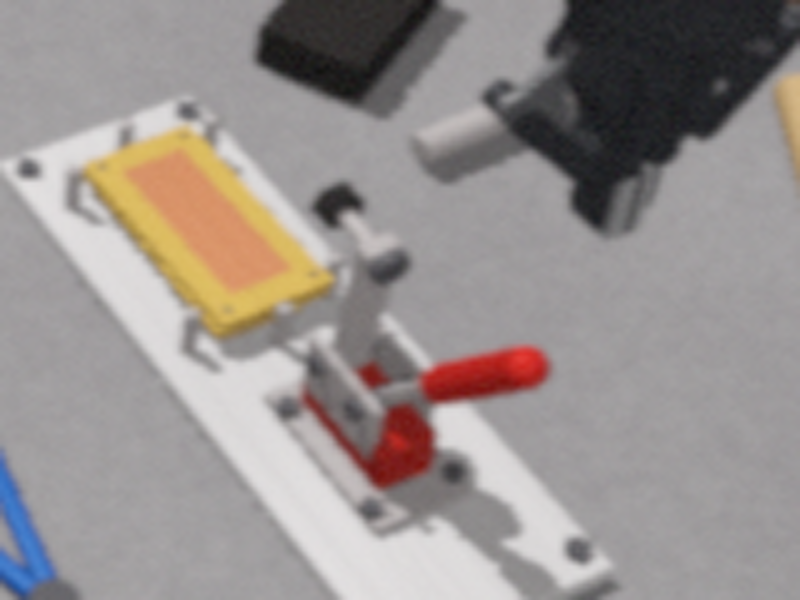

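The shut fingers slid off the +x side of the round grip and the handle sprang back open, unharmed. Retry with the tips about 15 mm apart so the grip nests between them, aimed 2 mm toward -x.

```bash
python3 -m crank '[{"rx":0,"ry":0,"rz":0,"tx":0.001,"ty":-0.006,"tz":0,"fingers":0.82},{"rx":0,"ry":0,"rz":0,"tx":0.002,"ty":-0.008,"tz":0,"fingers":0.82},{"rx":0,"ry":0,"rz":0,"tx":0.001,"ty":-0.006,"tz":0,"fingers":0.82},{"rx":0,"ry":0,"rz":0,"tx":0,"ty":-0.003,"tz":0.005,"fingers":0.82},{"rx":0,"ry":0,"rz":0,"tx":0,"ty":0,"tz":0.01,"fingers":0.82},{"rx":0,"ry":0,"rz":0,"tx":0,"ty":0,"tz":0.01,"fingers":0.82},{"rx":0,"ry":0,"rz":0,"tx":0,"ty":0,"tz":0.005,"fingers":0.82},{"rx":0,"ry":0,"rz":0,"tx":0,"ty":0,"tz":0,"fingers":0.82},{"rx":0,"ry":0,"rz":0,"tx":0,"ty":0,"tz":0,"fingers":0.82},{"rx":0,"ry":0,"rz":0,"tx":0,"ty":0,"tz":0,"fingers":0.82}]'; python3 go.py 467.5 -323 170 -12
```

```text
clock: 74.2
position: [0.4672, -0.3229, 0.1935]
ee_rot: [-2.433, -1.971, 0.0]
ft_force: [-0.1, -0.5, -0.3]
opening: 0.0153
t74.2 pos [ 467.2 -322.9  193.5] yaw-12.0 rot [-0.5 -0.4  0. ] then shift mm [ 0.   0.3 23.5] q6 -30 F [-0.1 -0.5 -0.3] op 15.3
```

```bash
python3 -m crank '[{"rx":-0.3,"ry":-0.2,"rz":0,"tx":0,"ty":0,"tz":0.005,"fingers":0.82},{"rx":0,"ry":0,"rz":0,"tx":0,"ty":0,"tz":0.007,"fingers":0.82},{"rx":0,"ry":0,"rz":0,"tx":0,"ty":0,"tz":0.007,"fingers":0.82},{"rx":0,"ry":0,"rz":0,"tx":0,"ty":0,"tz":0.006,"fingers":0.82},{"rx":0,"ry":0,"rz":0,"tx":-0.001,"ty":0,"tz":0.006,"fingers":0.82},{"rx":0,"ry":0,"rz":0,"tx":-0.001,"ty":0,"tz":0.006,"fingers":0.82},{"rx":0,"ry":0,"rz":0,"tx":-0.001,"ty":0,"tz":0.006,"fingers":0.82},{"rx":0,"ry":0,"rz":0,"tx":-0.001,"ty":0,"tz":0.006,"fingers":0.82},{"rx":0,"ry":0,"rz":0,"tx":-0.001,"ty":0,"tz":0.006,"fingers":0.82},{"rx":0,"ry":0,"rz":0,"tx":-0.001,"ty":0,"tz":0.006,"fingers":0.82}]'; python3 go.py 467.5 -323 72 -12
```

```text
clock: 75.2
position: [0.4655, -0.3351, 0.1416]
ee_rot: [2.436, 1.978, -0.015]
ft_force: [-4.8, -0.0, 11.9]
opening: 0.0151
t75.2 pos [ 465.5 -335.1  141.6] yaw-11.9 rot [-0.2  0.5  0.1] then shift mm [12.3 -0.6 69.6] q6 -30 F [-4.8 -0.  11.9] op 15.1
```

```bash
python3 -m crank '[{"rx":0,"ry":0,"rz":0,"tx":0.001,"ty":0,"tz":0.007,"fingers":0.82},{"rx":0,"ry":0,"rz":0,"tx":0.001,"ty":0,"tz":0.007,"fingers":0.82},{"rx":0,"ry":0,"rz":0,"tx":0.001,"ty":0,"tz":0.007,"fingers":0.82},{"rx":0,"ry":0,"rz":0,"tx":0,"ty":0,"tz":0.007,"fingers":0.82},{"rx":0,"ry":0,"rz":0,"tx":0,"ty":0,"tz":0.007,"fingers":0.82},{"rx":0,"ry":0,"rz":0,"tx":0,"ty":0,"tz":0.007,"fingers":0.82},{"rx":0,"ry":0,"rz":0,"tx":0,"ty":0,"tz":0.007,"fingers":0.82},{"rx":0,"ry":0,"rz":0,"tx":0,"ty":0,"tz":0.007,"fingers":0.82},{"rx":0,"ry":0,"rz":0,"tx":0,"ty":0,"tz":0.007,"fingers":0.82},{"rx":0,"ry":0,"rz":0,"tx":0,"ty":0,"tz":0.007,"fingers":0.82}]'; python3 go.py 467.5 -330 72 -12
```

```text
clock: 76.2
position: [0.4622, -0.3499, 0.0903]
ee_rot: [2.421, 1.972, -0.055]
ft_force: [-2.5, -1.0, 3.8]
opening: 0.0153
t76.2 pos [ 462.2 -349.9   90.3] yaw-11.7 rot [-0.4  2.3  0.3] then shift mm [20.6  1.1 18.3] q6 -30 F [-2.5 -1.   3.8] op 15.3
```

```bash
python3 -m crank '[{"rx":0,"ry":0.5,"rz":0,"tx":0.001,"ty":0,"tz":0.005,"fingers":0.82},{"rx":0,"ry":0.5,"rz":0,"tx":0.001,"ty":0,"tz":0.005,"fingers":0.82},{"rx":0,"ry":0.4,"rz":0,"tx":0.001,"ty":0,"tz":0.005,"fingers":0.82},{"rx":0,"ry":0.4,"rz":0,"tx":0,"ty":0,"tz":0.004,"fingers":0.82},{"rx":0,"ry":0,"rz":0,"tx":0,"ty":0,"tz":0.003,"fingers":0.82},{"rx":0,"ry":0,"rz":0,"tx":0,"ty":0,"tz":0.002,"fingers":0.82},{"rx":0,"ry":0,"rz":0,"tx":0,"ty":0,"tz":0,"fingers":0.82},{"rx":0,"ry":0,"rz":0,"tx":0,"ty":0,"tz":0,"fingers":0.82},{"rx":0,"ry":0,"rz":0,"tx":0,"ty":0,"tz":0,"fingers":0.82},{"rx":0,"ry":0,"rz":0,"tx":0,"ty":0,"tz":0,"fingers":0.82}]'; python3 go.py 467.5 -330 72 -12
python3 - <<'E'
from m import *
c=snap('side');P=pts(c);hsv=cv2.cvtColor(c['frame'],cv2.COLOR_RGB2HSV);H,S,V=[hsv[...,i].astype(int) for i in range(3)]
m=(np.hypot(P[...,0]-.47,P[...,1]+.34)<.08)&((H<6)|(H>174))&(S>190)&(V>80)
print('red z',np.percentile(P[m][:,2]*1000,[5,50,95]))
E
```

```text
clock: 77.2
position: [0.4629, -0.3466, 0.0647]
ee_rot: [-2.432, -1.981, 0.012]
ft_force: [-1.1, -0.4, 2.6]
opening: 0.0151
t77.2 pos [ 462.9 -346.6   64.7] yaw-11.7 rot [-0.5  0.2  0.3] then shift mm [17.2  1.1 -7.3] q6 -32 F [-1.1 -0.4  2.6] op 15.1
red z [33.59382443 66.6513392  70.69113619]
```

The handle surface is at about 70, level with the hinge, so it has snapped over. Lift away and check everything.

```bash
python3 -m crank '[{"rx":0,"ry":0,"rz":0,"tx":0,"ty":0,"tz":-0.01,"fingers":0.82},{"rx":0,"ry":0,"rz":0,"tx":0,"ty":0,"tz":-0.03,"fingers":0.82},{"rx":0,"ry":0,"rz":0,"tx":0,"ty":0,"tz":-0.04,"fingers":0.82},{"rx":0,"ry":0,"rz":0,"tx":0,"ty":0,"tz":-0.045,"fingers":0.82},{"rx":0,"ry":0,"rz":0,"tx":0,"ty":0,"tz":-0.04,"fingers":0.82},{"rx":0,"ry":0,"rz":0,"tx":0,"ty":0,"tz":-0.03,"fingers":0.82},{"rx":0,"ry":0,"rz":0,"tx":0,"ty":0,"tz":-0.01,"fingers":0.82},{"rx":0,"ry":0,"rz":0,"tx":0,"ty":0,"tz":0,"fingers":0.82},{"rx":0,"ry":0,"rz":0,"tx":0,"ty":0,"tz":0,"fingers":0.82},{"rx":0,"ry":0,"rz":0,"tx":0,"ty":0,"tz":0,"fingers":0.82}]'
python3 - <<'E'
from m import *
c=snap('side');P=pts(c);hsv=cv2.cvtColor(c['frame'],cv2.COLOR_RGB2HSV);H,S,V=[hsv[...,i].astype(int) for i in range(3)];Z=P[...,2]*1000
m=(np.hypot(P[...,0]-.46,P[...,1]+.35)<.08)&((H<6)|(H>174))&(S>190)&(V>80)
print('red z',np.percentile(Z[m],[5,50,95]))
rect(P,(np.hypot(P[...,0]-.51,P[...,1]+.125)<.075)&(Z>30)&(Z<35)&(S>80),'top blank')
rect(P,(np.hypot(P[...,0]-.62,P[...,1]-.297)<.063)&(Z>37)&(Z<43)&(c['frame'].max(2)<70),'pile')
cv2.imwrite('pics/s12.png',cv2.resize(c['frame'][180:420,190:510],(800,600),interpolation=cv2.INTER_CUBIC)[...,::-1])
E
```

```text
clock: 78.25
position: [0.4639, -0.3433, 0.2746]
ee_rot: [-2.426, -1.976, 0.008]
ft_force: [0.3, 0.8, -0.1]
opening: 0.0153
red z [33.30466392 65.43546042 70.70956411]
top blank: n669 c=(511.2,-123.8) z=32.7 L=123.4 W=63.7 longaxis=78.8
pile: n262 c=(617.0,292.7) z=40.7 L=110.5 W=43.2 longaxis=7.6
```

View pics/s12.png

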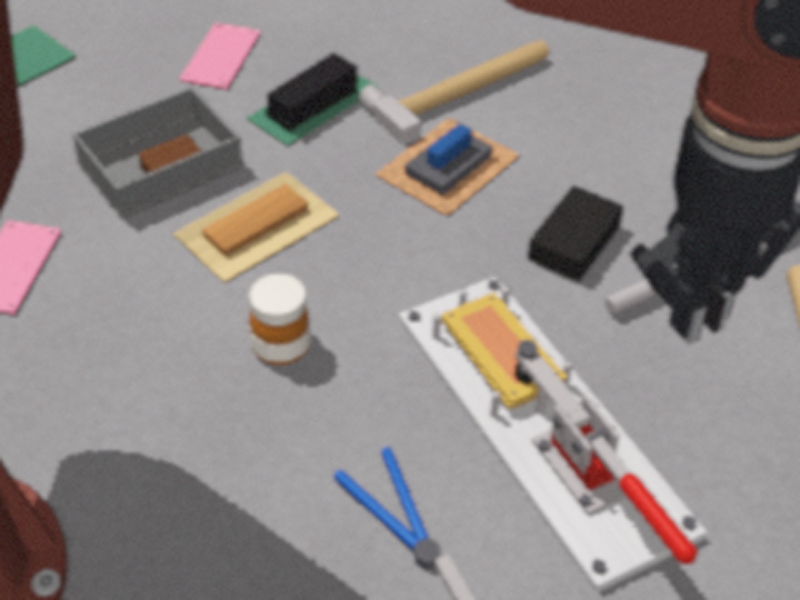

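The clamp is down with its foot on the pack. The pile, weight and offcut are all in place, so I hand in.

```bash
python3 -c "
from station import env
print(env.close_job(), env.observe()['clock'])"
```

```text
the job is handed in; nothing more can be done
the job is handed in; nothing more can be done
```

The job is done as asked and was handed in at about 78 s of the 210 s allowed. This run had one offcut and two blanks. The offcut went in the grey bin, the weight on the cork mat, and both blanks in the jig. The three spacers are piled on the smaller green board, and the clamp is snapped down.

**Last checks (after lifting clear):**
- **Clamp:** the handle stayed level, with its top surface at about 70 mm, and the foot is on the pack.
- **Blanks:** the upper blank's top face is at 32.7 mm (32 expected for two blanks on the strip), lengthwise along the nest.
- **Spacers:** the pile's top is at 40.7 mm (40 expected), lying along the board.
- **Offcut and weight:** the last picture shows the offcut in the bin and the weight on the cork mat.
- **Bystanders:** those visible in the last side picture looked undisturbed. The mandrel was partly hidden by the gripper, and the file was almost wholly outside that crop.

**What went wrong and was mended:**
- **Second blank:** the first grip slid over it and pushed it about 8 mm on the stand. I measured it again and gripped lower.
- **Clamp handle:** the first press slid off the side of the handle, which sprang back open. The second press, with the handle between slightly open fingertips, snapped it over.

**Readings that disagree:** the two cameras differ by about 3 mm throughout. For the top of the pile the top view gave (621, 298), and the side view gave (618, 294) and later (617, 293). I took this as calibration and viewing error, since the picture shows one neat pile.

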